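# Back off the ratchet clamp and lay up the stepped pad

## Task

A stepped pad is being laid up for tacking, but its smaller steel disc is still held under the strap of the ratchet clamp. Flip the clamp's direction lever right over to the side that loosens (the thread is right-handed, so the nut comes undone anticlockwise seen from above) and swing the handle back and forth in the room there is until the nut has turned at least a sixth of a turn and the strap has lifted clear of the disc; do not force the disc out before that. Finish with the larger loose disc lying flat and centred on the square base plate and the smaller disc flat and centred on top of it, the clamp left loosened with its lever still over, and the tin, pot, spare nut and wood off-cut left where they stand.

Things in the scene. Friction and masses are not known exactly. Their poses are not given: they have to be found in the camera images.
- clamp: Ratchet clamp fixed to the bench: grey base 66 x 185 x 10 mm, upright stud, dark strap, toothed wheel and hexagon nut, blue handle. Origin: on the bench under the stud axis. +y runs from the stud along the strap to the disc; its round rest pad (32 mm across, top 25 mm above the bench) lies 95 mm out on +y. Wheel and handle head reach 37 mm round the stud, up to 90 mm high (stud 96 mm).
- handle (a joint): Ratchet handle's angle about the upright stud axis, rad. At 0 it points along the clamp's -y axis (away from the disc); it grows anticlockwise seen from above. Idle drag about 3 N at the grip; it stays where left. Range -2 to 2, but a duct 0.30 m tall stands behind it from x = 0.56 m (and cardboard heaps from x = 0.55 m further left), so the hand must stay short of them.
- handle_grip (a point): Middle of the black handle grip: a level round bar 22 mm thick, 80 mm long, along the handle, 165 mm from the stud axis, its centre 63 mm above the bench (it rises with the strap, up to 7 mm). x axis: outward along the handle. Driving the nut takes about 10 N here.
- lever (a joint): Direction lever's angle from the handle's line, rad, anticlockwise positive. The nut is driven only towards the side the lever leans to: at +0.42 (fully over) the handle swung anticlockwise loosens and clicks back freely; at -0.42 it tightens. Starts on the tightening side, stays where put, needs about 2 N at the knob; over about 5 N there the handle moves too.
- lever_knob (a point): Middle of the lever's upright round steel knob, 10 mm thick, standing 74 to 98 mm above the bench (this point 87 mm). The lever pivots on an upright pin on the handle, 54 mm from the stud axis towards the grip; the knob is 42 mm from that pin, outward along the lever.
- nut (a joint): Turn of the clamp nut and toothed wheel, rad, anticlockwise positive seen from above. 0: tight (start). The strap rises 2.4 mm per rad; end of travel 3.0 rad. The wheel has 20 teeth, so on each stroke the handle may move up to about 0.4 rad before it catches.
- small_disc_center (a point): Centre (half-way up) of the smaller plain steel disc, 50 mm in diameter, 12 mm thick, 16 mm bore, about 0.2 kg. It starts on the clamp's rest pad, centre 31 mm above the bench; the 22 mm wide strap nose covers 13 mm of its rim on the stud side with no gap, the rest is free. z axis up through the bore.
- large_disc_center (a point): Centre (half-way up) of the larger plain steel disc, 66 mm in diameter, 12 mm thick, with a 16 mm bore, about 0.3 kg. At the start it lies flat on the bench. z axis up through the bore.
- plate_center (a point): Middle of the top face of the square dark steel base plate, 110 x 110 x 8 mm, with a hole in each corner; it lies fixed on the bench, this point 8 mm above it. z axis up. The first disc laid on it is centred 6 mm above this point, the second 18 mm.
- nail_tin: Open tin with nails standing in it, 73 mm across, 124 mm tall over the nails; a bystander. Origin: centre of its underside, z axis up.
- grease_pot: Round grease tin with lid, 96 mm across, 66 mm tall, beyond the end of the handle's swing; a bystander. Origin: centre of its underside, z axis up.
- wood_offcut: Softwood off-cut 43 x 99 x 25 mm lying on the bench; a bystander. Origin: centre of its underside.
- spare_nut: Loose hexagon nut lying flat on the bench, 38 mm across the flats, 20 mm high; a bystander. Origin: centre of its underside.

How it is judged:
On the way, in this order (a step that is already met when the one before it is completed fails the run):
1. the direction lever is flipped fully to the loosening side (value of joint lever above 0.3 rad), for 0.2 s.
2. the nut has been backed off about a sixth of a turn with the ratchet (value of joint nut above 1 rad), for 0.2 s.
At the end, for the whole second after the job is handed in: The larger disc lies flat on the base plate, centred within 6 mm; the smaller disc lies flat on the larger, centred on it within 6 mm; the lever is still over on the loosening side (above 0.3 rad) and the nut is backed off at least 1.0 rad (horizontal distance between large_disc_center and plate_center below 0.006 m and z of large_disc_center in the frame of plate_center between 0.004 and 0.008 m and angle between each of large_disc_center, small_disc_center's own z axis and vertical below 0.06 rad and horizontal distance between small_disc_center and large_disc_center below 0.006 m and z of small_disc_center in the frame of plate_center between 0.016 and 0.02 m and value of joint lever above 0.3 rad and value of joint nut above 1 rad); the robot touches nothing.
It fails at once if the small disc is forced out (moved over 8 mm) while the nut is still tight (under 0.9 rad) (distance of small_disc_center from where it was at the start of the episode above 0.008 m and value of joint nut below 0.9 rad).
It fails at once if the tin is pushed more than 30 mm or upset (distance of nail_tin from where it was at the start of the episode above 0.03 m or angle between nail_tin's own z axis and vertical above 0.5 rad).
It fails at once if the grease pot is pushed more than 30 mm or upset (distance of grease_pot from where it was at the start of the episode above 0.03 m or angle between grease_pot's own z axis and vertical above 0.5 rad).
It fails at once if the wood off-cut is pushed more than 30 mm (distance of wood_offcut from where it was at the start of the episode above 0.03 m).
It fails at once if the spare nut is pushed more than 30 mm (distance of spare_nut from where it was at the start of the episode above 0.03 m).
It also fails if it takes over 72 s, if anything falls off the work surface, if the arm or the gripper's body presses on something with over 40 N, if the wrist force passes 120 N, or if a joint passes its speed limit or range.

## Robot

A 7-joint arm with a two-finger parallel gripper is mounted at the origin on a cart in front of the work surface, level with it; the furniture and walls round the work are solid. World frame = base frame: x ahead of the robot, y to its left, z up, the work surface at z = 0. Lengths are in m, angles in rad, forces in N, time in s.
With the tool pointing down it reaches from about 0.425 to 0.875 m from the base axis. Payload 4.7 kg.
Tool frame: the origin (TCP) lies on the centre line of the jaws, within the pads' length; the fingertips stand ahead of it and the grasp point (between the pads) lies 2 mm behind it (nose_length is the z of the fingertips in the tool frame, in m); z points along the fingers, y is the line along which they close (so a half turn about z gives the same grasp; the last joint's range is limited). The gripper opens to 87 mm and grips with 3 to 60 N. Pads are 19 mm wide; open, the fingers measure 117 mm over their backs; the gripper's body (75 mm by 190 mm) begins 51 mm behind the grasp point.
Start: joints at [1.253, 0.321, -0.07, 1.45, 0.023, 1.371, -0.057], TCP at [0.212, -0.615, 0.24] pointing down, gripper open.
Joint ranges: [-2.86, 2.86], [-0.3, 2.09], [-1.38, 1.24], [0.06, 2.45], [-1.56, 4.7], [0.09, 2.05], [-2.69, 2.69]. Speed limits (rad/s): [2.57, 2.57, 3.14, 3.14, 3.14, 3.14, 3.14].

## Interface

Orientations are given as a rotation vector (axis times angle).
In Python, from bench import * gives the robot as it stands.
- The arm moves only by the tool send_rows, never from a script. Its arguments are lists of equal length, an entry for each row: "xyz": the shift along the tool's x, y, z in mm, a list of three; "dr": the turn, a rotation vector about the tool's x, y, z in rad, a list of three. A call has exactly 10 rows; each row is the pose to reach, as a shift and turn from the pose commanded when the call began, along the tool's axes at that moment; what a row does not reach only later rows make up. A row lasts 1/12 s, in which the tool goes at most 41.7 mm and 7.16 degrees, less where a joint would pass 70% of its speed; a pose out of reach is approached as far as the arm can. A call with a gripper value outside its range is refused whole. "jaw" is the finger opening in mm, from 0 to 87, set as the call begins (left out, the last holds). The fingers move at their own pace and stop on an object; "grip_force" is the grip in N (left out, the last holds). Time passes only in rows, so rows that repeat a pose let the fingers close, or fill a call up. It gives the time, the measured TCP pose, the force, the opening and the grip force at its end, in the units of the state.
- get_state(): the state, without advancing time (a new reading comes with each control period).
- get_image(name): name is "scene" or "top"; returns the picture (400x640x3 uint8, red, green, blue); there is no depth.
- calibration(name): a dict with "vfov" (degrees; the focal length in pixels is half the picture's height over the tangent of half this angle, whatever the lens; pixels are square), "cx", "cy" (the principal point, pixels), "rvec" (rotation vector, rad) and "tvec" (3), from world to camera coordinates, as OpenCV has them. Camera axes: x right, y down, z forward; pixel columns grow to the right and rows downward; lengths in m; the calibration is good to about 2 mm. A picture is of the moment at which its call begins. calibration takes no time and is no camera call.
- close_job(): hands the job in; it is judged then, once.
The state is a dict: "time": time; "joint_positions": joint angles; "qd": joint speeds; "joint_torque": joint torques, N m; "position": TCP position; "tool_rot": TCP orientation; "ft_force": force on the tool from outside, world axes, zero at the start; "torque": the same for the moment, N m; "grip_width": opening from 0.0 (shut) to 1.0 (fully open); "grip_force": force on a finger pad.
Only numpy, scipy, OpenCV 4.12 (cv2) and the standard library are available. Lean on these libraries where they do the work, as an engineer would, in place of code of your own. Each camera call takes 0.05 s, during which the arm holds its last target. There are 200 camera calls.

## Working session

There is one attempt and no reset: what is moved stays moved. The work goes in short steps, Python scripts to look and compute and a tool call to move; the robot and the scene stay as the last step left them, time stands still between calls to the robot, and variables do not carry over. Pictures are saved under pics/ and viewed, at most 10 in all, crops included, and the job is handed in when it is done.

Besides the shell and the picture viewer there is one more tool, called after "Emit:" in YAML: its name, and indented under it one key for each argument. send_rows: Moves the arm, as the interface text tells. Its arguments: {"type":"object","properties":{"xyz":{"type":"array"},"dr":{"type":"array"},"jaw":{"type":"number"},"grip_force":{"type":"number"}},"required":["xyz","dr"]}

```bash
mkdir -p pics; ls; python3 - <<'E'
from bench import *
import cv2
for n in("scene","top"):
    im=get_image(n); cv2.imwrite(f"pics/{n}0.png",im[:,:,::-1]); c=calibration(n); print(n,c)
s=get_state(); print(s)
try: print(nose_length)
except Exception as e: print(e)
E
```

```text
pics
scene {'vfov': 47.4857419866921, 'cx': 315.0479144270533, 'cy': 197.1728208974193, 'rvec': array([ 0.72581546, -2.38344924,  1.35989961]), 'tvec': array([0.37625337, 0.22852994, 1.28710159])}
top {'vfov': 52.24692983833589, 'cx': 324.3709100759571, 'cy': 198.3887514616576, 'rvec': array([ 2.16783565, -2.14953252,  0.09681533]), 'tvec': array([-0.03340679,  0.47124576,  1.23400832])}
{'time': 0.1, 'joint_positions': array([ 1.25308634,  0.32175227, -0.07009807,  1.45157277,  0.02261085,
        1.37080876, -0.05687438]), 'qd': array([ 0.00123128, -0.00165285,  0.00163885, -0.0040193 ,  0.00220797,
       -0.00047298, -0.00221103]), 'joint_torque': array([-4.35092206e-04, -4.92570484e+01, -4.05900478e-01, -3.13396990e+01,
       -6.41144486e-02,  3.95803247e-02,  8.84854080e-05]), 'position': array([ 0.21154398, -0.61410617,  0.23855885]), 'tool_rot': array([-3.09675168e+00, -5.18642199e-01,  6.10751947e-04]), 'ft_force': array([-0.06760011, -0.47218019, -1.29275478]), 'torque': array([ 0.03646264, -0.06430258, -0.00802705]), 'grip_force': 0.0, 'grip_width': 1.002762772674593}
0.017
```

View pics/top0.png

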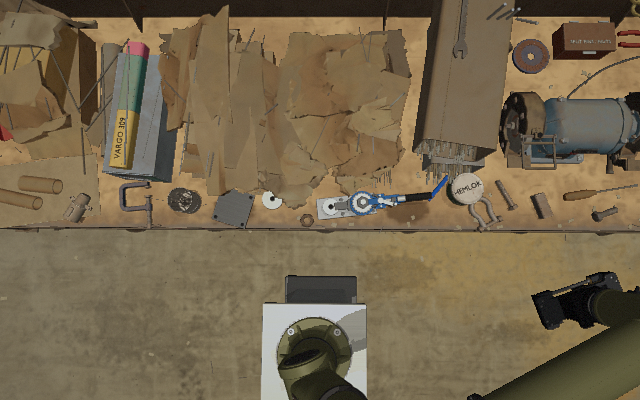

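View pics/scene0.png

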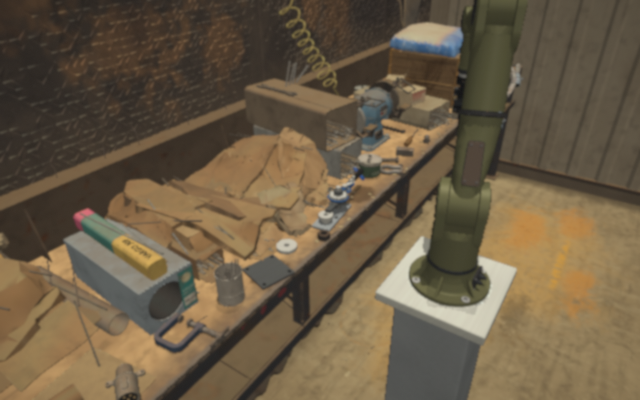

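The top view shows the plate near (233,209), the large disc (272,200), the small disc (331,207), the stud (363,202), the grip (413,197), the pot (466,189) and the tin (185,200). Next I'll zoom in and cast rays.

```bash
cat > h.py <<'E'
from bench import *
import cv2, numpy as np
from scipy.spatial.transform import Rotation as R
def cam(n):
    c=calibration(n); f=200/np.tan(np.radians(c["vfov"]/2))
    K=np.array([[f,0,c["cx"]],[0,f,c["cy"]],[0,0,1]]); return K,np.array(c["rvec"]),np.array(c["tvec"])
def ray(n,uv,z):
    K,r,t=cam(n); M=cv2.Rodrigues(r)[0]; o=-M.T@t
    d=M.T@np.linalg.inv(K)@np.array([uv[0],uv[1],1.]); return o+d*(z-o[2])/d[2]
def proj(n,p):
    K,r,t=cam(n); return cv2.projectPoints(np.array(p,float).reshape(-1,1,3),r,t,K,None)[0].reshape(-1,2)
def crop(n,im,x0,y0,w,h,k,name):
    cv2.imwrite(name,cv2.resize(im[y0:y0+h,x0:x0+w,::-1],None,fx=k,fy=k,interpolation=cv2.INTER_CUBIC))
E
python3 - <<'E'
from h import *
im=cv2.imread("pics/top0.png")[:,:,::-1]
a=im[170:240,200:330]; b=im[170:240,300:430]
o=np.vstack([cv2.resize(np.ascontiguousarray(x[:,:,::-1]),None,fx=6,fy=4.25 and 4.25*6/6*1.0,interpolation=cv2.INTER_CUBIC) if 0 else cv2.resize(np.ascontiguousarray(x[:,:,::-1]),(520,280),interpolation=cv2.INTER_CUBIC) for x in(a,b)])
cv2.imwrite("pics/z0.png",o)
hsv=cv2.cvtColor(np.ascontiguousarray(im),cv2.COLOR_RGB2HSV)
# bright white blobs
m=((hsv[:,:,1]<40)&(hsv[:,:,2]>170)).astype(np.uint8)
n,l,st,ce=cv2.connectedComponentsWithStats(m)
for i in range(1,n):
    if st[i,4]>15 and 150<ce[i][1]<240: print("white",st[i],ce[i].round(1))
for nm,uv,z in [("plate",(233,209),.008),("large",(272,200),.012),("stud",(363,202),.096),("grip",(413,197),.063),("small",(331,207),.037),("pot",(466,189),.066),("tin",(185,200),.1),("snut",(307,220),.02)]:
    print(nm,ray("top",uv,z).round(4))
E
```

```text
white [462 180   8   6  21] [465.6 182.9]
white [262 191  20  18 212] [270.4 200.6]
white [353 193  19  19 133] [360.6 202.7]
white [317 197  25  22 283] [326.8 207.8]
white [398 197   7   4  22] [400.9 198.1]
white [361 199   5   5  21] [362.8 201.1]
white [378 198  15   8  65] [384.9 201. ]
plate [0.4377 0.2567 0.008 ]
large [0.4666 0.1344 0.012 ]
stud [ 0.4542 -0.1429  0.096 ]
grip [ 0.4736 -0.2944  0.063 ]
small [ 0.444  -0.0501  0.037 ]
pot [ 0.4984 -0.4513  0.066 ]
tin [0.4557 0.3758 0.1   ]
snut [0.4046 0.0236 0.02  ]
```

View pics/z0.png

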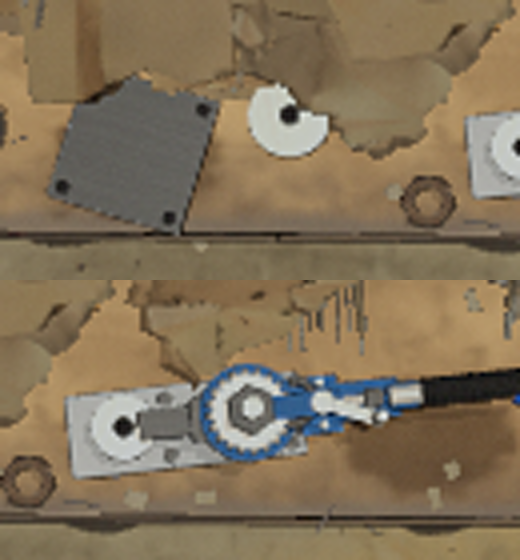

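The zoom shows the large disc's bore at about (272,198.5), with cardboard hiding its top right. The small disc's bore is at about (330.5,207) and the stud at about (363,201.5). The spare nut is at about (307,220). Next I'll refine these with bores and both views, and check the predicted lever geometry.

```bash
cat >> h.py <<'E'
def bore(n,im,p,z,rad=6,s=6):
    # centroid of dark bore pixels (weighted) near predicted point p (world at z)
    u,v=proj(n,p)[0]; x0,y0=int(u)-s,int(v)-s
    g=im[y0:y0+2*s+1,x0:x0+2*s+1].astype(float).mean(2)
    return g,x0,y0
def dark(im,x0,y0,x1,y1,thr):
    g=im[y0:y1,x0:x1].astype(float).mean(2); w=np.clip(thr-g,0,None)
    yy,xx=np.mgrid[y0:y1,x0:x1]; return (w*xx).sum()/w.sum(),(w*yy).sum()/w.sum()
E
python3 - <<'E'
from h import *
T=cv2.imread("pics/top0.png")[:,:,::-1]; S=cv2.imread("pics/scene0.png")[:,:,::-1]
for n in("top","scene"):
    K,r,t=cam(n); M=cv2.Rodrigues(r)[0]; print(n,"cam at",(-M.T@t).round(3))
bl=dark(T,268,195,277,203,120); bs=dark(T,327,203,335,211,120)
print("bores",bl,bs, ray("top",bl,.010).round(4),ray("top",bs,.035).round(4))
# plate: holes + dark-gray polygon
hsv=cv2.cvtColor(np.ascontiguousarray(T),cv2.COLOR_RGB2HSV)
m=((hsv[:,:,1]<45)&(hsv[:,:,2]<140)&(hsv[:,:,2]>20)).astype(np.uint8); m[:180]=0;m[227:]=0;m[:,:205]=0;m[:,262:]=0
c=max(cv2.findContours(m,0,2)[0],key=cv2.contourArea); print("plate area",cv2.contourArea(c),cv2.boundingRect(c))
W=np.array([ray("top",p[0],.008)[:2] for p in c],np.float32); print("rect",cv2.minAreaRect(W))
ho=[(62,187),(169,217),(204,109)]
H=[ray("top",((x+.5)/4-.5+200,(y+.5)/4-.5+170),.008)[:2] for x,y in ho]; print("holes",np.round(H,4),"center by diag",((H[0]+H[2])/2).round(4))
st=ray("top",((252.5)/4-.5+300,(127.5)/4-.5+170),.096); print("stud",st.round(4))
d=ray("top",bs,.035)[:2]-st[:2]; print("dist",np.linalg.norm(d)); yc=d/np.linalg.norm(d)
ax=-yc; L=np.array([-ax[1],ax[0]])
# black grip mask: handle direction
g=(T.astype(int).max(2)<60).astype(np.uint8); g[:188]=0; g[206:]=0; g[:,:402]=0; g[:,432:]=0
yy,xx=np.nonzero(g); P=np.array([ray("top",(a,b),.068)[:2] for a,b in zip(xx,yy)]); print("grip",P.mean(0),P.min(0),P.max(0))
e=P.mean(0)-st[:2]; print("grip r",np.linalg.norm(e),"theta",np.arctan2(e@L,e@ax))
h=e/np.linalg.norm(e); hl=np.array([-h[1],h[0]])
for a in(-.42,.42):
    k=st[:2]+.054*h+.042*(np.cos(a)*h+np.sin(a)*hl); print(a,k.round(4),"top",proj("top",[*k,.098]).round(1),"scene",proj("scene",[*k,.098]).round(1))
print("h",h)
for nm,p in[("large",[*ray("top",bl,.01)[:2],.012]),("small",[*ray("top",bs,.035)[:2],.037]),("stud",[*st[:2],.096]),("plate",[*((H[0]+H[2])/2),.008])]: print(nm,"in scene",proj("scene",p).round(1))
a=cv2.resize(np.ascontiguousarray(S[165:295,215:375,::-1]),(800,650),interpolation=cv2.INTER_CUBIC)[:600]
b=cv2.resize(np.ascontiguousarray(T[188:213,350:430,::-1]),(800,250),interpolation=cv2.INTER_CUBIC)
cv2.imwrite("pics/z1.png",np.vstack([cv2.resize(a,(467,350)).copy() if 0 else cv2.copyMakeBorder(cv2.resize(a,(467,350)),0,0,0,333,0),b]))
E
```

```text
top cam at [ 0.338 -0.051  1.276]
scene cam at [-0.257  1.029  0.852]
bores (np.float64(272.496539450267), np.float64(197.69329642080285)) (np.float64(330.75814931650893), np.float64(205.9894847528917)) [0.4741 0.1333 0.01  ] [ 0.4472 -0.0493  0.035 ]
plate area 1034.5 (212, 189, 43, 38)
rect ((0.4443281590938568, 0.2576724886894226), (0.10917734354734421, 0.10808059573173523), 74.0760726928711)
holes [[0.4141 0.312 ]
 [0.3914 0.2274]
 [0.4763 0.2024]] center by diag [0.4452 0.2572]
stud [ 0.456  -0.1418  0.096 ]
dist 0.09294872916594649
grip [ 0.47459362 -0.30751864] [ 0.45787549 -0.34691632] [ 0.48838931 -0.26070502]
grip r 0.16670567569809078 theta 0.01664688249577351
-0.42 [ 0.4493 -0.2355] top [[395.1 203.9]] scene [[353.2 174.8]]
0.42 [ 0.4833 -0.2317] top [[393.7 192.2]] scene [[344.5 172.8]]
h [ 0.11132697 -0.99378383]
large in scene [[286.  243.2]]
small in scene [[325.2 212.7]]
stud in scene [[337.7 185.4]]
plate in scene [[267.9 268.7]]
```

View pics/z1.png

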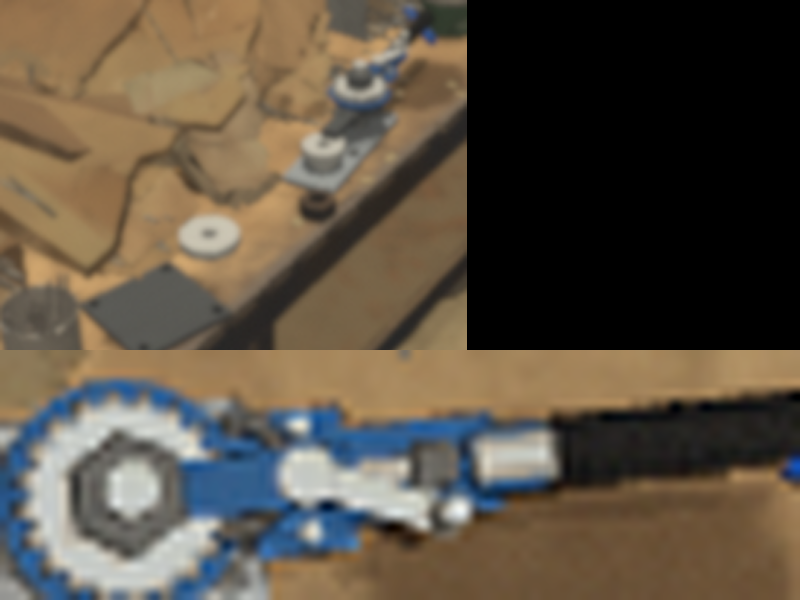

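The knob appears at about (395.2,203.6), which matches the prediction (395.1,203.9), so the lever is at -0.42. The sizes also agree: plate 109 mm, grip radius 167 mm, stud to disc 93 mm. I'm moving to above the knob now.

```bash
cat >> h.py <<'E'
def to(p,yd,base=None):
    s=get_state(); P=np.array(s["position"]); Q=R.from_rotvec(s["tool_rot"]); 
    yd=np.array([*yd,0.])/np.hypot(*yd)
    if (Q.as_matrix()[:,1]@yd)<0: yd=-yd
    z=np.array([0,0,-1.]); M=np.c_[np.cross(yd,z),yd,z]
    return ((Q.inv().apply(np.array(p)-P))*1000).round(1).tolist(), (Q.inv()*R.from_matrix(M)).as_rotvec().round(3).tolist()
def st():
    s=get_state(); print("t",round(s["time"],2),"p",np.round(s["position"],4),"y",R.from_rotvec(s["tool_rot"]).as_matrix()[:,1].round(3),"z",R.from_rotvec(s["tool_rot"]).as_matrix()[:,2].round(3),"F",np.round(s["ft_force"],1),"w",round(s["grip_width"]*87,1),"gf",round(s["grip_force"],1),"q",np.round(s["joint_positions"],2))
E
python3 - <<'E'
from h import *
st(); h=(.111,-.994)
print(to([.4493,-.2355,.2],h)); print(to([.4493,-.2355,.097],h))
E
```

```text
t 0.1 p [ 0.2115 -0.6141  0.2386] y [ 0.326 -0.945 -0.002] z [-0.001  0.002 -1.   ] F [-0.1 -0.5 -1.3] w 87.2 gf 0.0 q [ 1.25  0.32 -0.07  1.45  0.02  1.37 -0.06]
([348.1, -280.4, 39.0], [-0.002, 0.0, 0.221])
([348.2, -280.2, 142.0], [-0.002, 0.0, 0.221])
```

Emit:
send_rows:
  xyz:
    - [20, -16, 0]
    - [50, -40, 5]
    - [85, -70, 10]
    - [120, -98, 15]
    - [155, -126, 20]
    - [190, -154, 25]
    - [225, -182, 30]
    - [260, -210, 35]
    - [290, -234, 37]
    - [310, -250, 39]
  dr:
    - [0, 0, 0.02]
    - [0, 0, 0.04]
    - [0, 0, 0.06]
    - [0, 0, 0.08]
    - [0, 0, 0.11]
    - [0, 0, 0.13]
    - [0, 0, 0.16]
    - [0, 0, 0.18]
    - [0, 0, 0.2]
    - [0, 0, 0.221]
  jaw: 34

```text
time: 0.93
position: [0.4223, -0.2775, 0.2003]
tool_rot: [3.137, 0.172, -0.001]
ft_force: [0.4, -0.4, 0.3]
grip_width: 0.406
grip_force: 0.0
```

```bash
python3 - <<'E'
from h import *
st(); h=(.111,-.994)
print(to([.4493,-.2355,.097],h))
E
```

```text
t 0.93 p [ 0.4223 -0.2775  0.2003] y [ 0.109 -0.994  0.   ] z [-0. -0. -1.] F [ 0.4 -0.4  0.3] w 35.4 gf 0.0 q [ 0.86  0.05 -0.34  1.85  0.02  1.24 -0.95]
([31.5, -38.8, 103.3], [0.0, 0.0, -0.002])
```

Emit:
send_rows:
  xyz:
    - [12, -15, 10]
    - [24, -30, 20]
    - [31.5, -38.8, 30]
    - [31.5, -38.8, 50]
    - [31.5, -38.8, 70]
    - [31.5, -38.8, 85]
    - [31.5, -38.8, 95]
    - [31.5, -38.8, 103]
    - [31.5, -38.8, 103]
    - [31.5, -38.8, 103]
  dr:
    - [0, 0, 0]
    - [0, 0, 0]
    - [0, 0, 0]
    - [0, 0, 0]
    - [0, 0, 0]
    - [0, 0, 0]
    - [0, 0, 0]
    - [0, 0, 0]
    - [0, 0, 0]
    - [0, 0, 0]

```text
time: 1.77
position: [0.449, -0.2375, 0.0978]
tool_rot: [-3.137, -0.174, 0.0]
ft_force: [0.3, -0.3, 1.2]
grip_width: 0.388
grip_force: 0.0
```

```bash
python3 - <<'E'
from h import *
st()
T=get_image("top"); S=get_image("scene")
a=cv2.resize(np.ascontiguousarray(T[165:235,340:440,::-1]),(600,420),interpolation=cv2.INTER_CUBIC)
cv2.imwrite("pics/k1.png",a)
E
```

```text
t 1.77 p [ 0.449  -0.2375  0.0978] y [ 0.11  -0.994 -0.   ] z [-0.  0. -1.] F [ 0.3 -0.3  1.2] w 33.8 gf 0.0 q [ 0.79  0.16 -0.39  1.95  0.07  1.04 -1.08]
```

View pics/k1.png

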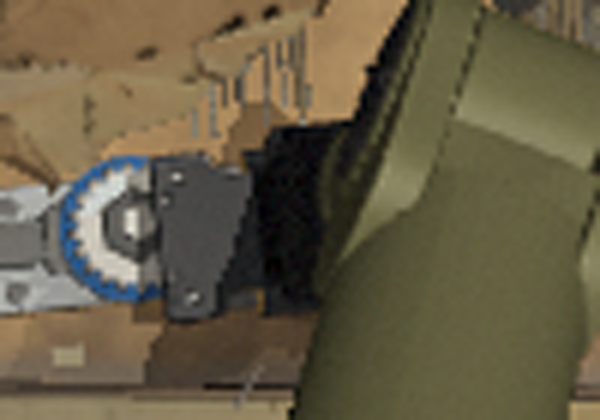

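The arm hides the knob in this view. I'll close the jaws and check the opening, which should be about 10 mm.

Emit:
send_rows:
  xyz:
    - [0, 0, 0]
    - [0, 0, 0]
    - [0, 0, 0]
    - [0, 0, 0]
    - [0, 0, 0]
    - [0, 0, 0]
    - [0, 0, 0]
    - [0, 0, 0]
    - [0, 0, 0]
    - [0, 0, 0]
  dr:
    - [0, 0, 0]
    - [0, 0, 0]
    - [0, 0, 0]
    - [0, 0, 0]
    - [0, 0, 0]
    - [0, 0, 0]
    - [0, 0, 0]
    - [0, 0, 0]
    - [0, 0, 0]
    - [0, 0, 0]
  jaw: 0
  grip_force: 10

```text
time: 2.7
position: [0.4492, -0.2369, 0.0979]
tool_rot: [-3.136, -0.175, -0.0]
ft_force: [-0.3, 4.1, 2.3]
grip_width: 0.108
grip_force: 10.0
```

```bash
python3 - <<'E'
from h import *
st()
s=np.array([.456,-.1418]); h=np.array([.1113,-.9938]); l=np.array([.9938,.1113])
k0=s+.054*h+.042*(np.cos(-.42)*h+np.sin(-.42)*l)
Q=R.from_rotvec(get_state()["tool_rot"])
for a in np.linspace(-.42,.5,8):
    k=s+.054*h+.042*(np.cos(a)*h+np.sin(a)*l); print(round(a,2),(Q.inv().apply([*(k-k0),0])*1000).round(1))
E
```

```text
t 2.7 p [ 0.4492 -0.2369  0.0979] y [ 0.111 -0.994 -0.   ] z [ 0.  0. -1.] F [-0.3  4.1  2.3] w 9.4 gf 10.0 q [ 0.79  0.16 -0.39  1.95  0.07  1.04 -1.08]
-0.42 [0. 0. 0.]
-0.29 [5.2 1.9 0. ]
-0.16 [10.6  3.1  0. ]
-0.03 [16.   3.6  0. ]
0.11 [21.6  3.4  0. ]
0.24 [27.   2.5  0. ]
0.37 [32.3  0.8  0. ]
0.5 [37.3 -1.5  0. ]
```

The knob is held (9.4 mm). I'll move it along the arc.

Emit:
send_rows:
  xyz:
    - [5.2, 0.9, 0]
    - [10.6, 2.1, 0]
    - [16, 2.6, 0]
    - [21.6, 2.4, 0]
    - [27, 1.5, 0]
    - [32.3, 0, 0]
    - [35, -1, 0]
    - [37, -2, 0]
    - [37, -2, 0]
    - [37, -2, 0]
  dr:
    - [0, 0, 0]
    - [0, 0, 0]
    - [0, 0, 0]
    - [0, 0, 0]
    - [0, 0, 0]
    - [0, 0, 0]
    - [0, 0, 0]
    - [0, 0, 0]
    - [0, 0, 0]
    - [0, 0, 0]

```text
time: 3.53
position: [0.4853, -0.2321, 0.0976]
tool_rot: [3.136, 0.173, -0.0]
ft_force: [-2.4, -1.1, 2.4]
grip_width: 0.109
grip_force: 10.0
```

Emit:
send_rows:
  xyz:
    - [0, 0, 0]
    - [0, 0, 0]
    - [0, 0, 0]
    - [0, 0, 0]
    - [0, 0, -20]
    - [0, 0, -50]
    - [-30, -10, -80]
    - [-60, -30, -100]
    - [-60, -60, -110]
    - [-60, -80, -110]
  dr:
    - [0, 0, 0]
    - [0, 0, 0]
    - [0, 0, 0]
    - [0, 0, 0]
    - [0, 0, 0]
    - [0, 0, 0]
    - [0, 0, 0.1]
    - [0, 0, 0.2]
    - [0, 0, 0.3]
    - [0, 0, 0.3]
  jaw: 40

```text
time: 4.37
position: [0.4174, -0.1576, 0.2108]
tool_rot: [3.124, -0.306, 0.008]
ft_force: [2.0, 0.7, 0.8]
grip_width: 0.458
grip_force: 0.0
```

```bash
python3 - <<'E'
from h import *
st()
S=get_image("scene"); T=get_image("top")
a=cv2.resize(np.ascontiguousarray(T[165:235,340:440,::-1]),(400,280),interpolation=cv2.INTER_CUBIC)
b=cv2.resize(np.ascontiguousarray(S[150:220,300:400,::-1]),(400,280),interpolation=cv2.INTER_CUBIC)
cv2.imwrite("pics/k2.png",np.hstack([a,b]))
E
```

```text
t 4.37 p [ 0.4174 -0.1576  0.2108] y [-0.194 -0.981  0.002] z [ 0.005 -0.003 -1.   ] F [2.  0.7 0.8] w 39.8 gf 0.0 q [ 0.76 -0.09 -0.43  1.96 -0.04  1.26 -1.42]
```

View pics/k2.png

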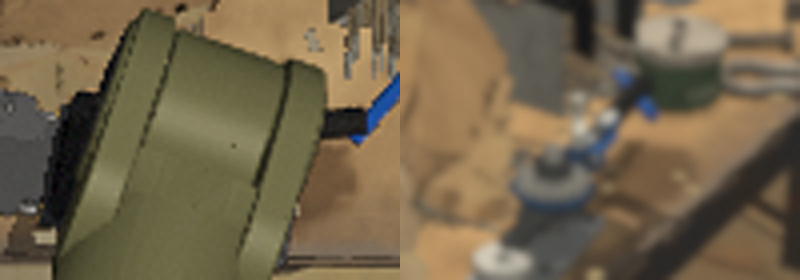

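The scene view shows the knob at about (344.5,174.5). That matches the loosening-side prediction (344.5,172.8) once the roughly +2 px bias is allowed for, so the lever is over. Next I'll position over the grip with jaws across the handle, offset towards the robot.

```bash
python3 - <<'E'
from h import *
s=np.array([.456,-.1418]); h=np.array([.1113,-.9938]); l=np.array([.9938,.1113])
p=s+.15*h-.028*l; print(p)
st(); S=get_state(); P=np.array(S["position"]);Q=R.from_rotvec(S["tool_rot"])
print(Q.inv().apply(np.array([*p,.2])-P)*1000)
y=Q.as_matrix()[:,1]; print("turn ccw",np.arctan2(y[0]*l[1]-y[1]*l[0],y[:2]@l))
E
```

```text
[ 0.4448686 -0.2939864]
t 4.47 p [ 0.4176 -0.1553  0.209 ] y [-0.183 -0.983  0.001] z [ 0.003 -0.001 -1.   ] F [-0.   0.3  0.1] w 40.0 gf 0.0 q [ 0.76 -0.09 -0.43  1.96 -0.04  1.26 -1.42]
[ 52.16788917 131.30382323   9.23404545]
turn ccw 1.8667702956389924
```

Emit:
send_rows:
  xyz:
    - [5, 13, 2]
    - [10, 26, 3]
    - [16, 40, 4]
    - [22, 54, 5]
    - [28, 68, 6]
    - [34, 82, 7]
    - [39, 96, 8]
    - [44, 110, 9]
    - [48, 122, 9]
    - [52, 131, 9]
  dr:
    - [0, 0, -0.1]
    - [0, 0, -0.22]
    - [0, 0, -0.34]
    - [0, 0, -0.46]
    - [0, 0, -0.58]
    - [0, 0, -0.7]
    - [0, 0, -0.82]
    - [0, 0, -0.94]
    - [0, 0, -1.06]
    - [0, 0, -1.18]
  jaw: 87

```text
time: 5.3
position: [0.4432, -0.299, 0.1979]
tool_rot: [-2.76, -1.5, 0.001]
ft_force: [-0.1, 0.2, 0.6]
grip_width: 0.99
grip_force: 0.0
```

```bash
python3 - <<'E'
from h import *
st(); print(to([.4449,-.294,.061],(.9938,.1113)))
E
```

```text
t 5.3 p [ 0.4432 -0.299   0.1979] y [ 0.839 -0.544 -0.   ] z [-0.001 -0.    -1.   ] F [-0.1  0.2  0.6] w 86.1 gf 0.0 q [ 0.85  0.12 -0.33  1.78  0.04  1.25 -0.06]
([5.2, -1.2, 136.9], [-0.001, 0.0, -0.687])
```

Emit:
send_rows:
  xyz:
    - [5, -1, 5]
    - [5, -1, 12]
    - [5, -1, 20]
    - [5, -1, 30]
    - [5, -1, 40]
    - [5, -1, 55]
    - [5, -1, 75]
    - [5, -1, 97]
    - [5, -1, 119]
    - [5, -1, 137]
  dr:
    - [0, 0, -0.12]
    - [0, 0, -0.24]
    - [0, 0, -0.36]
    - [0, 0, -0.48]
    - [0, 0, -0.6]
    - [0, 0, -0.687]
    - [0, 0, -0.687]
    - [0, 0, -0.687]
    - [0, 0, -0.687]
    - [0, 0, -0.687]

```text
time: 6.13
position: [0.4448, -0.2926, 0.0597]
tool_rot: [-2.099, -2.336, 0.0]
ft_force: [0.0, 0.3, 0.3]
grip_width: 0.999
grip_force: 0.0
```

```bash
python3 - <<'E'
from h import *
st()
# arcs about stud: from current hand orientation, angle a (ccw+), target radius .15 offset 0 from handle line
s=np.array([.456,-.1418]); S=get_state();P=np.array(S["position"]);Q=R.from_rotvec(S["tool_rot"])
y=Q.as_matrix()[:,1]; cur=np.arctan2(y[1],y[0]); print("handle angle by tool",cur)
for w in [.08,0,-.1,-.2,-.3,-.4,-.5,-.6,-.7,-.75]:  # tool y angle; handle dir=(sin w,-cos w)
    p=s+.15*np.array([np.sin(w),-np.cos(w)])-.0*np.array([np.cos(w),np.sin(w)])
    print(w,(Q.inv().apply(np.array([*p,.061])-P)*1000).round(1),"dr",round(-(w-cur),3),np.hypot(*p).round(3))
E
```

```text
t 6.13 p [ 0.4448 -0.2926  0.0597] y [ 0.994  0.107 -0.001] z [-0.001  0.001 -1.   ] F [0.  0.3 0.3] w 86.9 gf 0.0 q [ 0.86  0.26 -0.37  1.93  0.11  0.97  0.55]
handle angle by tool 0.10681913469734192
0.08 [-1.2 23.2 -1.4] dr 0.027 0.551
0 [-0.4 11.3 -1.4] dr 0.107 0.541
-0.1 [ 2.  -3.5 -1.3] dr 0.207 0.528
-0.2 [  5.8 -18.   -1.3] dr 0.307 0.515
-0.3 [ 11.  -32.1  -1.3] dr 0.407 0.501
-0.4 [ 17.6 -45.5  -1.3] dr 0.507 0.486
-0.5 [ 25.5 -58.3  -1.3] dr 0.607 0.471
-0.6 [ 34.7 -70.2  -1.3] dr 0.707 0.457
-0.7 [ 45.  -81.1  -1.2] dr 0.807 0.442
-0.75 [ 50.5 -86.1  -1.2] dr 0.857 0.434
```

Emit:
send_rows:
  xyz:
    - [1, 5, 0]
    - [1, 3, 0]
    - [2, -3.5, 0]
    - [5.8, -18, 0]
    - [11, -32, 0]
    - [17.6, -45.5, 0]
    - [25.5, -58, 0]
    - [34.7, -70, 0]
    - [45, -81, 0]
    - [50.5, -86, 0]
  dr:
    - [0, 0, 0.107]
    - [0, 0, 0.15]
    - [0, 0, 0.207]
    - [0, 0, 0.307]
    - [0, 0, 0.407]
    - [0, 0, 0.507]
    - [0, 0, 0.607]
    - [0, 0, 0.707]
    - [0, 0, 0.807]
    - [0, 0, 0.857]
  jaw: 0
  grip_force: 15

```text
time: 6.97
position: [0.3537, -0.2527, 0.0617]
tool_rot: [2.882, 1.244, -0.0]
ft_force: [0.6, -4.8, -0.7]
grip_width: 0.327
grip_force: 1.7
```

```bash
python3 - <<'E'
from h import *
st()
s=np.array([.456,-.1418]); S=get_state();P=np.array(S["position"]);Q=R.from_rotvec(S["tool_rot"])
y=Q.as_matrix()[:,1]; cur=np.arctan2(y[1],y[0]); d=P[:2]-s; print("w",cur,"r",np.hypot(*d),"hand angle",np.arctan2(d[0],-d[1]))
for w in np.arange(-.7,.05,.1):
    p=s+.15*np.array([np.sin(w),-np.cos(w)])
    print(w.round(2),(Q.inv().apply(np.array([*p,.061])-P)*1000).round(1),"dr",round(-(w-cur),3))
E
```

```text
t 6.97 p [ 0.3537 -0.2527  0.0617] y [ 0.728 -0.686  0.002] z [ 0.001 -0.003 -1.   ] F [ 0.6 -4.8 -0.7] w 28.5 gf 1.7 q [ 0.84  0.05 -0.29  2.15  0.02  0.94 -0.21]
w -0.7555027930239863 r 0.15089082294822612 hand angle -0.7453383505646799
-0.7 [1.1 6.8 0.7] dr -0.056
-0.6 [ 2.7 21.7  0.8] dr -0.156
-0.5 [ 5.8 36.4  0.8] dr -0.256
-0.4 [10.3 50.7  0.8] dr -0.356
-0.3 [16.2 64.5  0.9] dr -0.456
-0.2 [23.4 77.6  0.9] dr -0.556
-0.1 [32.  89.9  0.9] dr -0.656
-0.0 [ 41.7 101.3   0.9] dr -0.756
```

Emit:
send_rows:
  xyz:
    - [0, 0, 0]
    - [0, 0, 0]
    - [1, 6.8, 0]
    - [2.7, 21.7, 0.5]
    - [5.8, 36.4, 0.5]
    - [10.3, 50.7, 0.5]
    - [16.2, 64.5, 0.5]
    - [23.4, 77.6, 0.5]
    - [32, 90, 0.5]
    - [41, 100.5, 0.5]
  dr:
    - [0, 0, 0]
    - [0, 0, 0]
    - [0, 0, -0.056]
    - [0, 0, -0.156]
    - [0, 0, -0.256]
    - [0, 0, -0.356]
    - [0, 0, -0.456]
    - [0, 0, -0.556]
    - [0, 0, -0.656]
    - [0, 0, -0.75]

```text
time: 7.8
position: [0.4543, -0.2928, 0.0622]
tool_rot: [-2.215, -2.224, 0.008]
ft_force: [-10.3, -1.2, 16.6]
grip_width: 0.249
grip_force: 15.0
```

```bash
cat >> h.py <<'E'
def arc(ws,r=.15,z=.061):
    s=np.array([.456,-.1418]); S=get_state();P=np.array(S["position"]);Q=R.from_rotvec(S["tool_rot"])
    y=Q.as_matrix()[:,1]; cur=np.arctan2(y[1],y[0]); d=P[:2]-s; st(); print("w",cur,"r",np.hypot(*d),"hand angle",np.arctan2(d[0],-d[1]))
    for w in ws:
        p=s+r*np.array([np.sin(w),-np.cos(w)]); print(round(w,2),(Q.inv().apply(np.array([*p,z])-P)*1000).round(1),"dr",round(-(w-cur),3))
E
python3 - <<'E'
from h import *
arc(np.r_[np.arange(-.1,-.75,-.1),-.75,-.8])
E
```

```text
t 7.8 p [ 0.4543 -0.2928  0.0622] y [ 1.     0.004 -0.005] z [-0.005 -0.002 -1.   ] F [-10.3  -1.2  16.6] w 21.7 gf 15.0 q [ 0.83  0.27 -0.35  1.9   0.12  0.99  0.43]
w 0.0037801561250489914 r 0.1510025940285114 hand angle -0.01127113222846254
-0.1 [  1.8 -13.3   1.3] dr 0.104
-0.2 [  4.1 -28.1   1.4] dr 0.204
-0.3 [  7.9 -42.6   1.5] dr 0.304
-0.4 [ 13.1 -56.7   1.5] dr 0.404
-0.5 [ 19.6 -70.1   1.6] dr 0.504
-0.6 [ 27.5 -82.9   1.6] dr 0.604
-0.7 [ 36.6 -94.8   1.7] dr 0.704
-0.75 [  41.6 -100.4    1.7] dr 0.754
-0.8 [  46.9 -105.7    1.7] dr 0.804
```

The nut is being driven (about 10 N at the grip). I'll repeat the strokes.

Emit:
send_rows:
  xyz:
    - [0.5, -3, -1]
    - [1.8, -13.3, -1]
    - [4.1, -28, -1]
    - [7.9, -42.6, -1]
    - [13.1, -56.7, -1]
    - [19.6, -70, -1]
    - [27.5, -83, -1]
    - [36.6, -95, -1]
    - [46.9, -105.7, -1]
    - [46.9, -105.7, -1]
  dr:
    - [0, 0, 0.02]
    - [0, 0, 0.104]
    - [0, 0, 0.204]
    - [0, 0, 0.304]
    - [0, 0, 0.404]
    - [0, 0, 0.504]
    - [0, 0, 0.604]
    - [0, 0, 0.704]
    - [0, 0, 0.804]
    - [0, 0, 0.804]

```text
time: 8.63
position: [0.3475, -0.2446, 0.0626]
tool_rot: [2.915, 1.168, -0.006]
ft_force: [-8.0, -4.7, 6.6]
grip_width: 0.248
grip_force: 15.1
```

```bash
python3 - <<'E'
from h import *
arc(np.r_[np.arange(-.7,.05,.1)],z=.0635)
E
```

```text
t 8.63 p [ 0.3475 -0.2446  0.0626] y [ 0.691 -0.723 -0.   ] z [-0.003 -0.003 -1.   ] F [-8.  -4.7  6.6] w 21.6 gf 15.1 q [ 0.83  0.03 -0.28  2.17  0.02  0.94 -0.27]
w -0.808486617382542 r 0.14948752456808714 hand angle -0.8120498431415011
-0.7 [ 0.4 16.8 -0.9] dr -0.108
-0.6 [ 2.7 31.6 -0.9] dr -0.208
-0.5 [ 6.6 46.1 -0.9] dr -0.308
-0.4 [11.8 60.1 -0.9] dr -0.408
-0.3 [18.5 73.6 -1. ] dr -0.508
-0.2 [26.4 86.3 -1. ] dr -0.608
-0.1 [35.6 98.1 -1. ] dr -0.708
-0.0 [ 45.9 109.   -1.1] dr -0.808
```

Emit:
send_rows:
  xyz:
    - [0.2, 6, -1]
    - [0.4, 16.8, -1]
    - [2.7, 31.6, -1]
    - [6.6, 46, -1]
    - [11.8, 60, -1]
    - [18.5, 73.6, -1]
    - [26.4, 86.3, -1]
    - [35.6, 98, -1]
    - [46, 109, -1]
    - [46, 109, -1]
  dr:
    - [0, 0, -0.03]
    - [0, 0, -0.108]
    - [0, 0, -0.208]
    - [0, 0, -0.308]
    - [0, 0, -0.408]
    - [0, 0, -0.508]
    - [0, 0, -0.608]
    - [0, 0, -0.708]
    - [0, 0, -0.808]
    - [0, 0, -0.808]

```text
time: 9.47
position: [0.4597, -0.2918, 0.0639]
tool_rot: [-2.21, -2.233, 0.004]
ft_force: [-5.3, -3.1, 9.0]
grip_width: 0.247
grip_force: 15.1
```

Emit:
send_rows:
  xyz:
    - [0.5, -3, 0]
    - [1.8, -13.3, 0]
    - [4.1, -28, 0]
    - [7.9, -42.6, 0]
    - [13.1, -56.7, 0]
    - [19.6, -70, 0]
    - [27.5, -83, 0]
    - [36.6, -95, 0]
    - [46.9, -105.7, 0]
    - [46.9, -105.7, 0]
  dr:
    - [0, 0, 0.02]
    - [0, 0, 0.104]
    - [0, 0, 0.204]
    - [0, 0, 0.304]
    - [0, 0, 0.404]
    - [0, 0, 0.504]
    - [0, 0, 0.604]
    - [0, 0, 0.704]
    - [0, 0, 0.804]
    - [0, 0, 0.804]

```text
time: 10.3
position: [0.3498, -0.2456, 0.0639]
tool_rot: [2.912, 1.174, -0.008]
ft_force: [-10.0, -5.2, 9.3]
grip_width: 0.246
grip_force: 15.0
```

```bash
python3 - <<'E'
from h import *
arc(np.r_[np.arange(-.7,.05,.1)],z=.065)
T=get_image("top"); S=get_image("scene")
a=cv2.resize(np.ascontiguousarray(T[185:220,310:380,::-1]),(700,350),interpolation=cv2.INTER_CUBIC)
cv2.imwrite("pics/n1.png",a); np.save("T1.npy",T)
E
```

```text
t 10.3 p [ 0.3498 -0.2456  0.0639] y [ 0.693 -0.72  -0.   ] z [-0.004 -0.004 -1.   ] F [-10.   -5.2   9.3] w 21.4 gf 15.0 q [ 0.82  0.04 -0.28  2.16  0.02  0.94 -0.27]
w -0.8044983476866455 r 0.14851172076123595 hand angle -0.7972281635799582
-0.7 [-0.7 14.6 -1.1] dr -0.104
-0.6 [ 1.6 29.4 -1.1] dr -0.204
-0.5 [ 5.4 43.9 -1.2] dr -0.304
-0.4 [10.6 58.  -1.2] dr -0.404
-0.3 [17.2 71.4 -1.3] dr -0.504
-0.2 [25.1 84.2 -1.3] dr -0.604
-0.1 [34.2 96.1 -1.4] dr -0.704
-0.0 [ 44.5 107.   -1.4] dr -0.804
```

View pics/n1.png

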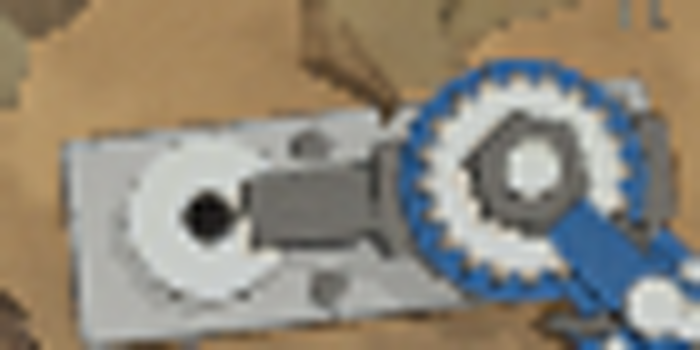

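The jaw stays on the bar and the disc hasn't moved. I'll do two more strokes, raising slightly.

Emit:
send_rows:
  xyz:
    - [0, 4, -1.5]
    - [-0.4, 14.8, -1.5]
    - [1.8, 29.5, -1.5]
    - [5.5, 44, -1.5]
    - [10.8, 58, -1.5]
    - [17.4, 71.5, -1.5]
    - [25.3, 84.2, -1.5]
    - [34.5, 96, -1.5]
    - [45, 107, -1.5]
    - [45, 107, -1.5]
  dr:
    - [0, 0, -0.03]
    - [0, 0, -0.104]
    - [0, 0, -0.204]
    - [0, 0, -0.304]
    - [0, 0, -0.404]
    - [0, 0, -0.504]
    - [0, 0, -0.604]
    - [0, 0, -0.704]
    - [0, 0, -0.804]
    - [0, 0, -0.804]

```text
time: 11.23
position: [0.4604, -0.2908, 0.0652]
tool_rot: [-2.209, -2.232, 0.005]
ft_force: [-5.7, -3.7, 9.1]
grip_width: 0.249
grip_force: 15.2
```

Emit:
send_rows:
  xyz:
    - [0.5, -3, 0]
    - [1.8, -13.3, 0]
    - [4.1, -28, 0]
    - [7.9, -42.6, 0]
    - [13.1, -56.7, 0]
    - [19.6, -70, 0]
    - [27.5, -83, 0]
    - [36.6, -95, 0]
    - [46.9, -105.7, 0]
    - [46.9, -105.7, 0]
  dr:
    - [0, 0, 0.02]
    - [0, 0, 0.104]
    - [0, 0, 0.204]
    - [0, 0, 0.304]
    - [0, 0, 0.404]
    - [0, 0, 0.504]
    - [0, 0, 0.604]
    - [0, 0, 0.704]
    - [0, 0, 0.804]
    - [0, 0, 0.804]

```text
time: 12.07
position: [0.3503, -0.2446, 0.0652]
tool_rot: [2.913, 1.174, -0.009]
ft_force: [-11.0, -7.3, 7.7]
grip_width: 0.248
grip_force: 15.0
```

Emit:
send_rows:
  xyz:
    - [0, 4, -1]
    - [-0.4, 14.8, -1]
    - [1.8, 29.5, -1]
    - [5.5, 44, -1]
    - [10.8, 58, -1]
    - [17.4, 71.5, -1]
    - [25.3, 84.2, -1]
    - [34.5, 96, -1]
    - [40, 102, -1]
    - [40, 102, -1]
  dr:
    - [0, 0, -0.03]
    - [0, 0, -0.104]
    - [0, 0, -0.204]
    - [0, 0, -0.304]
    - [0, 0, -0.404]
    - [0, 0, -0.504]
    - [0, 0, -0.604]
    - [0, 0, -0.704]
    - [0, 0, -0.76]
    - [0, 0, -0.76]

```text
time: 12.9
position: [0.4532, -0.2897, 0.0663]
tool_rot: [-2.26, -2.18, 0.006]
ft_force: [-5.6, -1.7, 10.7]
grip_width: 0.246
grip_force: 15.1
```

```bash
python3 - <<'E'
from h import *
arc([-.3],z=.065)
E
```

```text
t 12.9 p [ 0.4532 -0.2897  0.0663] y [ 0.999 -0.036 -0.004] z [-0.004 -0.002 -1.   ] F [-5.6 -1.7 10.7] w 21.4 gf 15.1 q [ 0.81  0.26 -0.32  1.91  0.1   0.99  0.4 ]
w -0.03601209734829097 r 0.14796721325236167 hand angle -0.018979659004292833
-0.3 [  3.1 -41.7   1.5] dr 0.264
```

Emit:
send_rows:
  xyz:
    - [0.5, -5, 0]
    - [1, -15, 0]
    - [2, -28, 0]
    - [3, -41, 0]
    - [3, -41, 0]
    - [3, -41, 0]
    - [3, -41, -5]
    - [3, -41, -15]
    - [3, -41, -40]
    - [3, -41, -70]
  dr:
    - [0, 0, 0.03]
    - [0, 0, 0.1]
    - [0, 0, 0.18]
    - [0, 0, 0.264]
    - [0, 0, 0.264]
    - [0, 0, 0.264]
    - [0, 0, 0.264]
    - [0, 0, 0.264]
    - [0, 0, 0.264]
    - [0, 0, 0.264]

```text
time: 13.73
position: [0.4116, -0.2809, 0.1344]
tool_rot: [-2.525, -1.858, 0.002]
ft_force: [1.2, -1.0, 0.1]
grip_width: 0.088
grip_force: 0.0
```

I forgot to open the jaws, and they slipped up off the bar, which looks harmless. I'm heading to the large disc and will check the clamp on the way.

```bash
python3 - <<'E'
from h import *
st(); S=get_state(); P=np.array(S["position"]);Q=R.from_rotvec(S["tool_rot"]); y=Q.as_matrix()[:,1]
print(Q.inv().apply(np.array([.474,.133,.2])-P)*1000,"turn to +y ccw",np.pi/2-np.arctan2(y[1],y[0]))
E
```

```text
t 13.73 p [ 0.4116 -0.2809  0.1344] y [ 0.955 -0.297 -0.006] z [-0.005  0.005 -1.   ] F [ 1.2 -1.   0.1] w 7.6 gf 0.0 q [ 0.83  0.1  -0.29  1.94  0.03  1.12  0.22]
[413.96822663 -63.96042663 -63.93846731] turn to +y ccw 1.8728135860080668
```

Emit:
send_rows:
  xyz:
    - [0, 0, -30]
    - [20, -3, -64]
    - [55, -8, -66]
    - [92, -14, -66]
    - [130, -20, -66]
    - [168, -26, -66]
    - [206, -32, -66]
    - [244, -38, -66]
    - [282, -44, -66]
    - [320, -49, -66]
  dr:
    - [0, 0, -0.1]
    - [0, 0, -0.22]
    - [0, 0, -0.34]
    - [0, 0, -0.46]
    - [0, 0, -0.58]
    - [0, 0, -0.7]
    - [0, 0, -0.82]
    - [0, 0, -0.94]
    - [0, 0, -1.06]
    - [0, 0, -1.18]
  jaw: 87
  grip_force: 25

```text
time: 14.57
position: [0.4622, 0.04, 0.2031]
tool_rot: [1.057, 2.957, 0.0]
ft_force: [1.0, -0.5, 0.1]
grip_width: 0.769
grip_force: 0.0
```

```bash
python3 - <<'E'
from h import *
st(); S=get_state(); P=np.array(S["position"]);Q=R.from_rotvec(S["tool_rot"]); y=Q.as_matrix()[:,1]
print(Q.inv().apply(np.array([.474,.133,.2])-P)*1000,"turn to +y ccw",np.pi/2-np.arctan2(y[1],y[0]))
T=get_image("top"); np.save("T2.npy",T)
T0=cv2.imread("pics/top0.png")[:,:,::-1]
a=[cv2.resize(np.ascontiguousarray(t[185:220,310:430,::-1]),(720,210),interpolation=cv2.INTER_CUBIC) for t in (T0,T)]
cv2.imwrite("pics/n2.png",np.vstack(a))
# hexagon orientation by polar 6-fold phase around nut (r 3..8 px)
c=(362.6,201.4)
for nm,t in(("T0",T0),("T1",np.load("T1.npy")),("T2",T)):
    g=cv2.warpPolar(cv2.cvtColor(np.ascontiguousarray(t),cv2.COLOR_RGB2GRAY).astype(np.float32),(40,360),c,10,cv2.WARP_POLAR_LINEAR)
    for r0,r1,k in((20,28,6),):
        f=g[:,r0:r1].mean(1); print(nm,k,"phase deg(ccw)",-np.degrees(np.angle((f*np.exp(1j*k*np.radians(np.arange(360)))).sum()))/k*1, abs((f*np.exp(1j*k*np.radians(np.arange(360)))).sum()))
E
```

```text
t 14.57 p [0.4622 0.04   0.2031] y [0.634 0.773 0.001] z [ 0.001 -0.    -1.   ] F [ 1.  -0.5  0.1] w 66.9 gf 0.0 q [ 0.51 -0.04 -0.63  1.92 -0.02  1.25  0.77]
[49.83560667 79.34227689  3.10384566] turn to +y ccw 0.6867139277361446
T0 6 phase deg(ccw) 10.917898889747507 1110.0551558507648
T1 6 phase deg(ccw) 16.667565074745735 1560.7420306379117
T2 6 phase deg(ccw) 24.985746261045225 2335.4841552793414
```

View pics/n2.png

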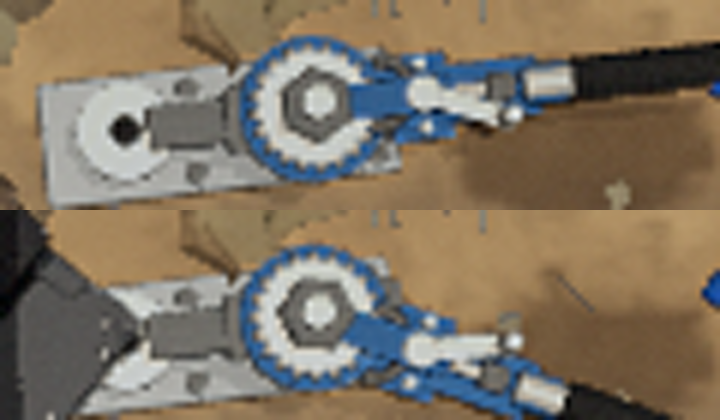

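The lower crop shows the knob on the anticlockwise side of the handle, so the lever is over. The hexagon's phase moved +14° mod 60° after four strokes of about 0.6 rad each. With the roughly 4 mm rise, that puts the nut at about 2.3 rad. Now the large disc.

Emit:
send_rows:
  xyz:
    - [8, 13, 0]
    - [16, 26, 2]
    - [25, 40, 3]
    - [33, 53, 3]
    - [42, 67, 3]
    - [50, 79, 20]
    - [50, 79, 50]
    - [50, 79, 80]
    - [50, 79, 110]
    - [50, 79, 130]
  dr:
    - [0, 0, -0.12]
    - [0, 0, -0.24]
    - [0, 0, -0.36]
    - [0, 0, -0.48]
    - [0, 0, -0.6]
    - [0, 0, -0.687]
    - [0, 0, -0.687]
    - [0, 0, -0.687]
    - [0, 0, -0.687]
    - [0, 0, -0.687]
  jaw: 87

```text
time: 15.45
position: [0.4734, 0.1302, 0.0701]
tool_rot: [-0.01, -3.139, 0.0]
ft_force: [-0.8, -0.1, -0.2]
grip_width: 1.003
grip_force: 0.0
```

```bash
python3 - <<'E'
from h import *
st(); print(to([.474,.133,.021],(0,1)))
T=get_image("top"); S=get_image("scene")
a=cv2.resize(np.ascontiguousarray(T[165:235,230:330,::-1]),(400,280),interpolation=cv2.INTER_CUBIC)
b=cv2.resize(np.ascontiguousarray(S[190:260,240:340,::-1]),(400,280),interpolation=cv2.INTER_CUBIC)
cv2.imwrite("pics/l1.png",np.hstack([a,b]))
E
```

```text
t 15.45 p [0.4734 0.1302 0.0701] y [ 0.007  1.    -0.   ] z [-0.002 -0.    -1.   ] F [-0.8 -0.1 -0.2] w 87.3 gf 0.0 q [ 0.35  0.21 -0.73  2.    0.17  0.99  1.11]
([-0.7, 2.8, 49.1], [-0.0, -0.002, -0.007])
```

View pics/l1.png

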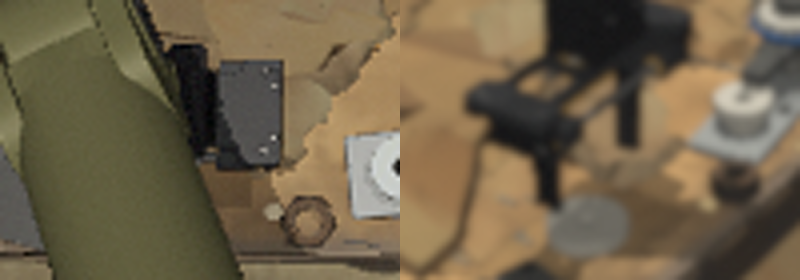

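```bash
python3 - <<'E'
from h import *
print(proj("scene",[[.4734,.1302,.053],[.4734,.1302,.012],[.4634,.1302,.012],[.4734,.1402,.012],[.4734,.1302-.0585,.053],[.4734,.1302+.0585,.053]]).round(1))
for z in(.012,): print(ray("scene",(286.8,245.8),z),ray("scene",(287.5,246.2),z))
T0=cv2.imread("pics/top0.png")[:,:,::-1]; S0=cv2.imread("pics/scene0.png")[:,:,::-1]
hsv=cv2.cvtColor(np.ascontiguousarray(T0),cv2.COLOR_RGB2HSV)
m=((hsv[:,:,1]<50)&(hsv[:,:,2]>150)).astype(np.uint8)
for x0,x1,z in((255,290,.012),(312,345,.037)):
    k=m.copy(); k[:,:x0]=0;k[:,x1:]=0;k[:180]=0;k[225:]=0
    yy,xx=np.nonzero(k); W=np.array([ray("top",(a,b),z)[:2] for a,b in zip(xx,yy)]); print("top white x",np.percentile(W[:,0],[1,99]),"y",np.percentile(W[:,1],[1,99]))
E
```

```text
[[286.2 231.9]
 [286.7 242.7]
 [289.3 243.8]
 [284.8 244.3]
 [297.4 223.1]
 [274.3 241.3]]
[0.46352607 0.14281975 0.012     ] [0.4604619  0.14327567 0.012     ]
top white x [0.4414939  0.49170045] y [0.10615703 0.16584242]
top white x [0.41020067 0.4748925 ] y [-0.0896068  -0.00723934]
```

The fingertip midpoint at about (287,233) projects within 1 px. Both views put the disc inside the 87 mm opening, so I'm descending and gripping.

Emit:
send_rows:
  xyz:
    - [-0.5, 4, 5]
    - [-1, 5, 12]
    - [-2, 5, 22]
    - [-2, 5, 32]
    - [-2, 5, 40]
    - [-2, 5, 45]
    - [-2, 5, 48]
    - [-2, 5, 49]
    - [-2, 5, 49]
    - [-2, 5, 49]
  dr:
    - [0, 0, 0]
    - [0, 0, 0]
    - [0, 0, 0]
    - [0, 0, 0]
    - [0, 0, 0]
    - [0, 0, 0]
    - [0, 0, 0]
    - [0, 0, 0]
    - [0, 0, 0]
    - [0, 0, 0]

```text
time: 16.38
position: [0.4764, 0.1353, 0.0229]
tool_rot: [0.012, 3.141, -0.0]
ft_force: [0.6, -0.2, 0.3]
grip_width: 1.0
grip_force: 0.0
```

Emit:
send_rows:
  xyz:
    - [0, 0, 0]
    - [0, 0, 0]
    - [0, 0, 0]
    - [0, 0, 0]
    - [0, 0, 0]
    - [0, 0, 0]
    - [0, 0, 0]
    - [0, 0, 0]
    - [0, 0, 0]
    - [0, 0, 0]
  dr:
    - [0, 0, 0]
    - [0, 0, 0]
    - [0, 0, 0]
    - [0, 0, 0]
    - [0, 0, 0]
    - [0, 0, 0]
    - [0, 0, 0]
    - [0, 0, 0]
    - [0, 0, 0]
    - [0, 0, 0]
  jaw: 50
  grip_force: 30

```text
time: 17.22
position: [0.4763, 0.1351, 0.0229]
tool_rot: [0.012, 3.141, -0.0]
ft_force: [-0.3, -1.3, 3.8]
grip_width: 0.746
grip_force: 30.0
```

```bash
python3 - <<'E'
from h import *
st()
E
```

```text
t 17.22 p [0.4763 0.1351 0.0229] y [ 0.008  1.    -0.   ] z [ 0. -0. -1.] F [-0.3 -1.3  3.8] w 64.9 gf 30.0 q [ 0.31  0.3  -0.7   2.03  0.24  0.9   1.04]
```

Gripped (64.9 mm). I'll lift, pull back from the cardboard, rotate the jaws to lie along x (to clear the tin), and carry it over the plate.

Emit:
send_rows:
  xyz:
    - [0, 0, -15]
    - [5, 0, -40]
    - [15, 0, -65]
    - [25, 0, -80]
    - [32, 8, -80]
    - [36, 20, -80]
    - [36, 40, -80]
    - [36, 60, -80]
    - [34, 80, -80]
    - [33, 95, -80]
  dr:
    - [0, 0, 0]
    - [0, 0, 0]
    - [0, 0, 0.08]
    - [0, 0, 0.2]
    - [0, 0, 0.32]
    - [0, 0, 0.44]
    - [0, 0, 0.56]
    - [0, 0, 0.68]
    - [0, 0, 0.8]
    - [0, 0, 0.92]

```text
time: 18.05
position: [0.4431, 0.2321, 0.102]
tool_rot: [-1.412, -2.805, -0.0]
ft_force: [-0.1, 0.9, -2.4]
grip_width: 0.745
grip_force: 30.0
```

```bash
python3 - <<'E'
from h import *
st(); print(to([.4447,.2575,.10],(1,0))); print(to([.4447,.2575,.032],(1,0)))
E
```

```text
t 18.05 p [0.4431 0.2321 0.102 ] y [ 0.803  0.596 -0.   ] z [-0.001  0.001 -1.   ] F [-0.1  0.9 -2.4] w 64.8 gf 30.0 q [ 0.16  0.19 -0.74  1.96  0.14  1.05 -0.01]
([19.5, 16.4, 2.0], [-0.001, -0.001, 0.638])
([19.4, 16.5, 70.0], [-0.001, -0.001, 0.638])
```

Emit:
send_rows:
  xyz:
    - [2, 2, 2]
    - [5, 4, 2]
    - [9, 8, 2]
    - [13, 11, 2]
    - [17, 15, 5]
    - [19.5, 16.5, 20]
    - [19.5, 16.5, 40]
    - [19.5, 16.5, 58]
    - [19.5, 16.5, 66]
    - [19.5, 16.5, 70]
  dr:
    - [0, 0, 0.12]
    - [0, 0, 0.24]
    - [0, 0, 0.36]
    - [0, 0, 0.48]
    - [0, 0, 0.6]
    - [0, 0, 0.638]
    - [0, 0, 0.638]
    - [0, 0, 0.638]
    - [0, 0, 0.638]
    - [0, 0, 0.638]

```text
time: 18.88
position: [0.4435, 0.2551, 0.0308]
tool_rot: [-2.214, -2.226, 0.007]
ft_force: [-10.7, -5.0, 21.4]
grip_width: 0.743
grip_force: 30.0
```

Emit:
send_rows:
  xyz:
    - [0, 0, 0]
    - [0, 0, 0]
    - [0, 0, 0]
    - [0, 0, 0]
    - [0, 0, 0]
    - [0, 0, 0]
    - [0, 0, 0]
    - [0, 0, 0]
    - [0, 0, 0]
    - [0, 0, 0]
  dr:
    - [0, 0, 0]
    - [0, 0, 0]
    - [0, 0, 0]
    - [0, 0, 0]
    - [0, 0, 0]
    - [0, 0, 0]
    - [0, 0, 0]
    - [0, 0, 0]
    - [0, 0, 0]
    - [0, 0, 0]

```text
time: 19.72
position: [0.4455, 0.2559, 0.0327]
tool_rot: [2.216, 2.227, -0.0]
ft_force: [-0.9, -0.4, -2.8]
grip_width: 0.744
grip_force: 30.0
```

```bash
python3 - <<'E'
from h import *
st(); print(to([.4447,.2575,.0310],(1,0)))
E
```

```text
t 19.72 p [0.4455 0.2559 0.0327] y [ 1.     0.005 -0.   ] z [-0. -0. -1.] F [-0.9 -0.4 -2.8] w 64.7 gf 30.0 q [ 0.01  0.31 -0.65  1.98  0.23  0.93 -0.75]
([1.6, -0.7, 1.7], [-0.0, 0.0, 0.005])
```

Emit:
send_rows:
  xyz:
    - [1, -0.5, 1]
    - [1.6, -0.7, 2]
    - [1.6, -0.7, 2]
    - [1.6, -0.7, 2]
    - [1.6, -0.7, 2]
    - [1.6, -0.7, 2]
    - [1.6, -0.7, 2]
    - [1.6, -0.7, 2]
    - [1.6, -0.7, 2]
    - [1.6, -0.7, 2]
  dr:
    - [0, 0, 0]
    - [0, 0, 0]
    - [0, 0, 0]
    - [0, 0, 0]
    - [0, 0, 0]
    - [0, 0, 0]
    - [0, 0, 0]
    - [0, 0, 0]
    - [0, 0, 0]
    - [0, 0, 0]

```text
time: 20.55
position: [0.4448, 0.2575, 0.0309]
tool_rot: [2.216, 2.227, -0.0]
ft_force: [-1.7, -1.4, 2.9]
grip_width: 0.745
grip_force: 30.0
```

Emit:
send_rows:
  xyz:
    - [0, 0, 0]
    - [0, 0, 0]
    - [0, 0, 0]
    - [0, 0, 0]
    - [0, 0, 0]
    - [0, 0, -15]
    - [0, 0, -45]
    - [0, 0, -85]
    - [-30, 0, -125]
    - [-70, 0, -150]
  dr:
    - [0, 0, 0]
    - [0, 0, 0]
    - [0, 0, 0]
    - [0, 0, 0]
    - [0, 0, 0]
    - [0, 0, 0]
    - [0, 0, 0]
    - [0, 0, 0]
    - [0, 0, 0]
    - [0, 0, 0]
  jaw: 82

```text
time: 21.38
position: [0.4454, 0.202, 0.1764]
tool_rot: [2.208, 2.234, 0.008]
ft_force: [2.0, -0.6, 0.2]
grip_width: 0.939
grip_force: 0.0
```

Emit:
send_rows:
  xyz:
    - [-40, 0, 0]
    - [-80, 0, 0]
    - [-120, 0, 0]
    - [-160, 0, 0]
    - [-200, 0, 0]
    - [-230, 0, 0]
    - [-230, 0, 0]
    - [-230, 0, 0]
    - [-230, 0, 0]
    - [-230, 0, 0]
  dr:
    - [0, 0, 0]
    - [0, 0, 0]
    - [0, 0, 0]
    - [0, 0, 0]
    - [0, 0, 0]
    - [0, 0, 0]
    - [0, 0, 0]
    - [0, 0, 0]
    - [0, 0, 0]
    - [0, 0, 0]

```text
time: 22.22
position: [0.4463, -0.0299, 0.1731]
tool_rot: [-2.213, -2.23, -0.0]
ft_force: [-0.3, 1.0, -0.6]
grip_width: 0.944
grip_force: 0.0
```

```bash
python3 - <<'E'
from h import *
st()
T=get_image("top"); S=get_image("scene"); np.save("T3.npy",T); np.save("S3.npy",S)
a=cv2.resize(np.ascontiguousarray(T[175:235,205:275,::-1]),(420,360),interpolation=cv2.INTER_CUBIC)
b=cv2.resize(np.ascontiguousarray(S[245:295,240:300,::-1]),(360,300),interpolation=cv2.INTER_CUBIC)
cv2.imwrite("pics/p1.png",np.hstack([a,cv2.copyMakeBorder(b,0,60,0,0,0)]))
E
```

```text
t 22.22 p [ 0.4463 -0.0299  0.1731] y [1.    0.008 0.   ] z [ 0.  0. -1.] F [-0.3  1.  -0.6] w 82.1 gf 0.0 q [ 0.43 -0.05 -0.4   2.   -0.02  1.19  0.04]
```

View pics/p1.png

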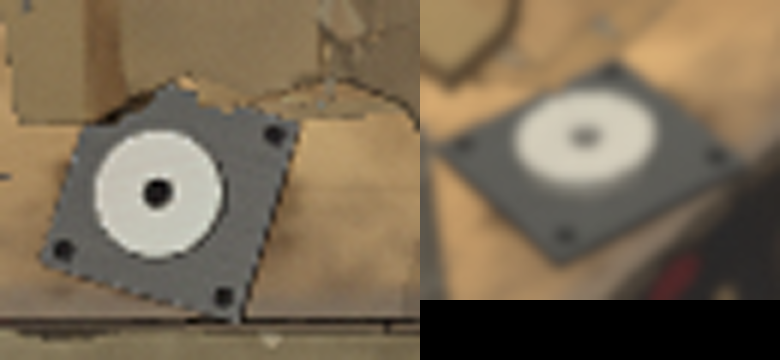

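In the top crop the plate's diagonal holes are at (63,249) and (275,134), giving a centre of (169,191.5), while the disc is at (158,193). In the scene crop the four holes centre on (589,152) and the disc is at (585,137). The disc sits a few mm off. Computing the offset numerically.

```bash
cat >> h.py <<'E'
def plate_disc(T,zt=.020,cuts=None):
    hsv=cv2.cvtColor(np.ascontiguousarray(T),cv2.COLOR_RGB2HSV)
    m=((hsv[:,:,1]<50)&(hsv[:,:,2]>150)).astype(np.uint8); m[:185]=0;m[227:]=0;m[:,:208]=0;m[:,260:]=0
    c=max(cv2.findContours(m,0,2)[0],key=cv2.contourArea); W=np.array([ray("top",p[0],zt)[:2] for p in c],np.float32)
    (a,b),r=cv2.minEnclosingCircle(W); mo=cv2.moments(cv2.fillPoly(np.zeros_like(m),[c],1),True)
    ce=ray("top",(mo["m10"]/mo["m00"],mo["m01"]/mo["m00"]),zt)[:2]; return ce,(a,b),r
E
python3 - <<'E'
from h import *
T=np.load("T3.npy"); print("disc top",plate_disc(T))
f=lambda x,y:((x+.5)/6-.5+205,(y+.5)/6-.5+175)
H=[]
for x,y in((63,249),(224,296),(275,134)):
    u,v=f(x,y); u,v=int(round(u)),int(round(v)); p=dark(T,u-2,v-2,u+3,v+3,90); H.append(ray("top",p,.008)[:2])
H=np.array(H); print(H.round(4),"plate",((H[0]+H[2])/2).round(4),np.linalg.norm(H[0]-H[1]),np.linalg.norm(H[1]-H[2]))
g=lambda x,y:((x-420+.5)/6-.5+240,(y+.5)/6-.5+245)
hs=[ray("scene",g(*q),.008)[:2] for q in((462,145),(614,72),(714,155),(566,235))]; print("scene plate",np.mean(hs,0),"disc",ray("scene",g(585,137),.020)[:2])
print("small",plate_disc.__name__); 
E
```

```text
disc top (array([0.44356528, 0.26099906]), (0.4436759650707245, 0.26123374700546265), 0.03250161185860634)
[[0.4145 0.312 ]
 [0.3909 0.2276]
 [0.4758 0.2035]] plate [0.4452 0.2577] 0.08765439933634007 0.08829257903253213
scene plate [0.44299196 0.26063946] disc [0.44097713 0.26510399]
small plate_disc
```

The disc is off by about (-1.8, +3.9) mm. That's inside 6 mm but too tight, so I'll regrip and shift it.

Emit:
send_rows:
  xyz:
    - [30, 0, 0]
    - [65, 0, 0]
    - [103, 0, 0]
    - [141, -1, 0]
    - [179, -1, 0]
    - [217, -1, 5]
    - [250, -1.5, 20]
    - [275, -1.5, 40]
    - [287, -1.5, 60]
    - [287, -1.5, 90]
  dr:
    - [0, 0, 0]
    - [0, 0, 0.008]
    - [0, 0, 0.008]
    - [0, 0, 0.008]
    - [0, 0, 0.008]
    - [0, 0, 0.008]
    - [0, 0, 0.008]
    - [0, 0, 0.008]
    - [0, 0, 0.008]
    - [0, 0, 0.008]

```text
time: 23.15
position: [0.4432, 0.2617, 0.0842]
tool_rot: [-2.216, -2.226, -0.01]
ft_force: [0.9, 0.1, 0.0]
grip_width: 0.943
grip_force: 0.0
```

```bash
python3 - <<'E'
from h import *
st(); print(to([.4448,.2575,.031],(1,0)))
E
```

```text
t 23.15 p [0.4432 0.2617 0.0842] y [1.    0.004 0.004] z [ 0.004  0.005 -1.   ] F [0.9 0.1 0. ] w 82.1 gf 0.0 q [ 0.06  0.24 -0.71  1.94  0.18  1.02 -0.72]
([-4.5, 1.4, 53.2], [0.004, -0.005, 0.004])
```

Emit:
send_rows:
  xyz:
    - [0, 0, 8]
    - [0, 0, 18]
    - [0, 0, 28]
    - [0, 0, 38]
    - [0, 0, 45]
    - [0, 0, 49]
    - [0, 0, 51]
    - [0, 0, 51]
    - [0, 0, 51]
    - [0, 0, 51]
  dr:
    - [0, 0, 0]
    - [0, 0, 0]
    - [0, 0, 0]
    - [0, 0, 0]
    - [0, 0, 0]
    - [0, 0, 0]
    - [0, 0, 0]
    - [0, 0, 0]
    - [0, 0, 0]
    - [0, 0, 0]

```text
time: 23.98
position: [0.4437, 0.2557, 0.0326]
tool_rot: [2.224, 2.218, 0.001]
ft_force: [0.2, 0.0, 0.5]
grip_width: 0.942
grip_force: 0.0
```

Emit:
send_rows:
  xyz:
    - [0, 0, 0]
    - [0, 0, 0]
    - [0, 0, 0]
    - [0, 0, 0]
    - [0, 0, 0]
    - [0, 0, 0]
    - [0, 0, 0]
    - [0, 0, -1]
    - [0, 0, -1.5]
    - [0, 0, -2]
  dr:
    - [0, 0, 0]
    - [0, 0, 0]
    - [0, 0, 0]
    - [0, 0, 0]
    - [0, 0, 0]
    - [0, 0, 0]
    - [0, 0, 0]
    - [0, 0, 0]
    - [0, 0, 0]
    - [0, 0, 0]
  jaw: 50

```text
time: 24.82
position: [0.4424, 0.2551, 0.0335]
tool_rot: [-2.224, -2.218, 0.003]
ft_force: [-0.3, -0.4, -2.6]
grip_width: 0.743
grip_force: 30.0
```

```bash
python3 - <<'E'
from h import *
st()
E
```

```text
t 24.82 p [0.4424 0.2551 0.0335] y [ 1.    -0.003 -0.002] z [-0.002 -0.001 -1.   ] F [-0.3 -0.4 -2.6] w 64.7 gf 30.0 q [ 0.04  0.31 -0.68  1.99  0.24  0.93 -0.77]
```

Emit:
send_rows:
  xyz:
    - [-1, 1, 0]
    - [-2, 2, 0]
    - [-3, 3, 0]
    - [-3.8, 4, 0]
    - [-3.8, 4, 0]
    - [-3.8, 4, 0]
    - [-3.8, 4, 0.5]
    - [-3.8, 4, 1.5]
    - [-3.8, 4, 2.5]
    - [-3.8, 4, 2.5]
  dr:
    - [0, 0, 0]
    - [0, 0, 0]
    - [0, 0, 0]
    - [0, 0, 0]
    - [0, 0, 0]
    - [0, 0, 0]
    - [0, 0, 0]
    - [0, 0, 0]
    - [0, 0, 0]
    - [0, 0, 0]

```text
time: 25.65
position: [0.4473, 0.2518, 0.0322]
tool_rot: [2.224, 2.218, -0.001]
ft_force: [-2.2, -1.6, 3.5]
grip_width: 0.742
grip_force: 30.0
```

Emit:
send_rows:
  xyz:
    - [0, 0, 0]
    - [0, 0, 0]
    - [0, 0, 0]
    - [0, 0, 0]
    - [0, 0, 0]
    - [0, 0, -10]
    - [0, 0, -35]
    - [0, 0, -70]
    - [0, 0, -110]
    - [-20, 0, -140]
  dr:
    - [0, 0, 0]
    - [0, 0, 0]
    - [0, 0, 0]
    - [0, 0, 0]
    - [0, 0, 0]
    - [0, 0, 0]
    - [0, 0, 0]
    - [0, 0, 0]
    - [0, 0, 0]
    - [0, 0, 0]
  jaw: 82

```text
time: 26.48
position: [0.4469, 0.2362, 0.1754]
tool_rot: [-2.217, -2.224, -0.008]
ft_force: [1.7, 1.1, 0.1]
grip_width: 0.938
grip_force: 0.0
```

Emit:
send_rows:
  xyz:
    - [-40, 0, 0]
    - [-80, 0, 0]
    - [-120, 0, 0]
    - [-160, 0, 0]
    - [-200, 0, 0]
    - [-235, 0, 0]
    - [-270, 0, 0]
    - [-280, 0, 0]
    - [-280, 0, 0]
    - [-280, 0, 0]
  dr:
    - [0, 0, 0]
    - [0, 0, 0]
    - [0, 0, 0]
    - [0, 0, 0]
    - [0, 0, 0]
    - [0, 0, 0]
    - [0, 0, 0]
    - [0, 0, 0]
    - [0, 0, 0]
    - [0, 0, 0]
  jaw: 75

```text
time: 27.32
position: [0.4465, -0.0477, 0.172]
tool_rot: [-2.225, -2.217, -0.001]
ft_force: [-0.2, 0.3, 0.3]
grip_width: 0.865
grip_force: 0.0
```

```bash
python3 - <<'E'
from h import *
st(); T=get_image("top"); S=get_image("scene"); np.save("T4.npy",T); np.save("S4.npy",S)
print("disc top",plate_disc(T)[:2]," plate .4452 .2577")
# scene disc centroid, same method on S3 and S4
for X in(np.load("S3.npy"),S):
    hsv=cv2.cvtColor(np.ascontiguousarray(X),cv2.COLOR_RGB2HSV); m=((hsv[:,:,1]<60)&(hsv[:,:,2]>140)).astype(np.uint8)
    m[:255]=0;m[285:]=0;m[:,:250]=0;m[:,:][:,290:]=0
    c=max(cv2.findContours(m,0,2)[0],key=cv2.contourArea); e=cv2.fitEllipse(c); print("scene",e[0],ray("scene",e[0],.020)[:2]," plate .443 .2606")
# small disc from first top picture: outer contour split from base by brightness
T0=cv2.imread("pics/top0.png")[:,:,::-1]; print(T0[206,312:345].mean(1).astype(int)); print(T0[194:222,328].mean(1).astype(int))
E
```

```text
t 27.32 p [ 0.4465 -0.0477  0.172 ] y [ 1.    -0.004  0.001] z [ 0.001  0.001 -1.   ] F [-0.2  0.3  0.3] w 75.3 gf 0.0 q [ 0.47 -0.05 -0.41  2.   -0.02  1.18  0.07]
disc top (array([0.44623521, 0.25719794]), (0.44643160700798035, 0.2569882571697235))  plate .4452 .2577
scene (266.9789733886719, 267.4033508300781) [0.44126572 0.265223  ]  plate .443 .2606
scene (267.03515625, 266.4671325683594) [0.4438243  0.26186073]  plate .443 .2606
[122 121 119 115  93 146 171 171 170 151 156 200 197 197 197 197  83  22
  28  31  34  77 105 103 104 104 102 103 105 103 104 103 106]
[130 131 128 109 169 187 195 195 196 199 198 166  83 117 201 201 198 196
 199 198 146 153 155 174 135  93 113 115]
```

The large disc is now about 1 mm from centre in both views. Next the small disc: jaws across the strap, tips just above the disc's underside.

Emit:
send_rows:
  xyz:
    - [0, 1.5, 15]
    - [0, 1.5, 35]
    - [0, 1.5, 60]
    - [0, 1.5, 85]
    - [0, 1.5, 105]
    - [0, 1.5, 117]
    - [0, 1.5, 124]
    - [0, 1.5, 128]
    - [0, 1.5, 129.5]
    - [0, 1.5, 129.5]
  dr:
    - [0, 0, -0.05]
    - [0, 0, -0.099]
    - [0, 0, -0.099]
    - [0, 0, -0.099]
    - [0, 0, -0.099]
    - [0, 0, -0.099]
    - [0, 0, -0.099]
    - [0, 0, -0.099]
    - [0, 0, -0.099]
    - [0, 0, -0.099]

```text
time: 28.25
position: [0.4483, -0.0478, 0.0425]
tool_rot: [2.111, 2.326, 0.001]
ft_force: [0.2, 0.7, 0.8]
grip_width: 0.864
grip_force: 0.0
```

```bash
python3 - <<'E'
from h import *
st(); print(to([.448,-.048,.0425],(.9955,.0946)))
E
```

```text
t 28.25 p [ 0.4483 -0.0478  0.0425] y [0.995 0.097 0.001] z [ 0.001 -0.    -1.   ] F [0.2 0.7 0.8] w 75.1 gf 0.0 q [ 0.45  0.13 -0.42  2.13  0.07  0.9   0.09]
([-0.2, -0.3, -0.0], [0.001, 0.0, 0.002])
```

Emit:
send_rows:
  xyz:
    - [0, 0, 0]
    - [0, 0, 0]
    - [0, 0, 0]
    - [0, 0, 0]
    - [0, 0, 0]
    - [0, 0, 0]
    - [0, 0, 0]
    - [0, 0, 0]
    - [0, 0, -0.5]
    - [0, 0, -1]
  dr:
    - [0, 0, 0]
    - [0, 0, 0]
    - [0, 0, 0]
    - [0, 0, 0]
    - [0, 0, 0]
    - [0, 0, 0]
    - [0, 0, 0]
    - [0, 0, 0]
    - [0, 0, 0]
    - [0, 0, 0]
  jaw: 35
  grip_force: 30

```text
time: 29.08
position: [0.4478, -0.0482, 0.0427]
tool_rot: [-2.112, -2.325, -0.0]
ft_force: [0.4, 0.3, -1.8]
grip_width: 0.563
grip_force: 30.0
```

```bash
python3 - <<'E'
from h import *
st()
E
```

```text
t 29.08 p [ 0.4478 -0.0482  0.0427] y [0.995 0.096 0.   ] z [ 0.  0. -1.] F [ 0.4  0.3 -1.8] w 49.0 gf 30.0 q [ 0.45  0.13 -0.42  2.13  0.06  0.9   0.09]
```

Held (49 mm, about 2 N weight). Sliding it out from under the strap, then lifting.

Emit:
send_rows:
  xyz:
    - [0, 0, -0.5]
    - [2, 0, -0.5]
    - [5, 0, -0.5]
    - [9, 0, -0.5]
    - [13, 0, -0.5]
    - [17, 0, -0.5]
    - [21, 0, -0.5]
    - [24, 0, -0.5]
    - [24, 0, -0.5]
    - [24, 0, -0.5]
  dr:
    - [0, 0, 0]
    - [0, 0, 0]
    - [0, 0, 0]
    - [0, 0, 0]
    - [0, 0, 0]
    - [0, 0, 0]
    - [0, 0, 0]
    - [0, 0, 0]
    - [0, 0, 0]
    - [0, 0, 0]

```text
time: 29.92
position: [0.4456, -0.0242, 0.0436]
tool_rot: [2.111, 2.326, -0.0]
ft_force: [-0.6, -0.6, -1.9]
grip_width: 0.559
grip_force: 30.0
```

Emit:
send_rows:
  xyz:
    - [0, 0, -10]
    - [0, 0, -30]
    - [5, 0, -60]
    - [20, 0, -75]
    - [50, 0, -80]
    - [85, 0, -80]
    - [123, 0, -80]
    - [161, 0, -80]
    - [199, 0, -80]
    - [230, 0, -80]
  dr:
    - [0, 0, 0]
    - [0, 0, 0]
    - [0, 0, 0]
    - [0, 0, 0]
    - [0, 0, 0]
    - [0, 0, 0]
    - [0, 0, 0]
    - [0, 0, 0]
    - [0, 0, 0]
    - [0, 0, 0]

```text
time: 30.75
position: [0.4231, 0.2072, 0.1247]
tool_rot: [2.111, 2.326, 0.002]
ft_force: [0.5, 0.0, -1.8]
grip_width: 0.568
grip_force: 30.0
```

```bash
python3 - <<'E'
from h import *
st(); print(to([.4473,.258,.075],(1,0)))
E
```

```text
t 30.75 p [0.4231 0.2072 0.1247] y [0.995 0.097 0.002] z [ 0.002  0.001 -1.   ] F [ 0.5  0.  -1.8] w 49.4 gf 30.0 q [ 0.17  0.07 -0.7   2.    0.05  1.08 -0.45]
([48.2, 28.9, 49.8], [0.002, -0.001, 0.097])
```

Emit:
send_rows:
  xyz:
    - [8, 5, 5]
    - [18, 10, 10]
    - [30, 17, 20]
    - [40, 23, 30]
    - [46, 27, 40]
    - [48, 29, 50]
    - [48, 29, 62]
    - [48, 29, 73]
    - [48, 29, 80]
    - [48, 29, 80]
  dr:
    - [0, 0, 0.03]
    - [0, 0, 0.06]
    - [0, 0, 0.097]
    - [0, 0, 0.097]
    - [0, 0, 0.097]
    - [0, 0, 0.097]
    - [0, 0, 0.097]
    - [0, 0, 0.097]
    - [0, 0, 0.097]
    - [0, 0, 0.097]

```text
time: 31.58
position: [0.4464, 0.2536, 0.0416]
tool_rot: [-2.223, -2.219, 0.006]
ft_force: [-1.1, -0.3, -1.0]
grip_width: 0.565
grip_force: 30.0
```

Emit:
send_rows:
  xyz:
    - [0, 0, 0]
    - [0, 0, 0]
    - [0, 0, 0]
    - [0, 0, 0]
    - [0, 0, 0]
    - [0, 0, 0]
    - [0, 0, 0]
    - [0, 0, 0]
    - [0, 0, 0]
    - [0, 0, 0]
  dr:
    - [0, 0, 0]
    - [0, 0, 0]
    - [0, 0, 0]
    - [0, 0, 0]
    - [0, 0, 0]
    - [0, 0, 0]
    - [0, 0, 0]
    - [0, 0, 0]
    - [0, 0, 0]
    - [0, 0, 0]

```text
time: 32.42
position: [0.4477, 0.2551, 0.0435]
tool_rot: [2.222, 2.22, -0.0]
ft_force: [0.5, 0.5, -1.9]
grip_width: 0.564
grip_force: 30.0
```

```bash
python3 - <<'E'
from h import *
st(); print(to([.4473,.258,.037],(1,0)))
E
```

```text
t 32.42 p [0.4477 0.2551 0.0435] y [ 1.    -0.001 -0.   ] z [-0. -0. -1.] F [ 0.5  0.5 -1.9] w 49.1 gf 30.0 q [ 0.04  0.3  -0.68  1.97  0.23  0.95 -0.76]
([2.9, -0.4, 6.5], [-0.0, 0.0, -0.001])
```

Emit:
send_rows:
  xyz:
    - [1.5, -0.2, 0]
    - [2.9, -0.4, 1]
    - [2.9, -0.4, 2]
    - [2.9, -0.4, 3]
    - [2.9, -0.4, 4]
    - [2.9, -0.4, 5]
    - [2.9, -0.4, 6]
    - [2.9, -0.4, 6.5]
    - [2.9, -0.4, 7]
    - [2.9, -0.4, 7]
  dr:
    - [0, 0, 0]
    - [0, 0, 0]
    - [0, 0, 0]
    - [0, 0, 0]
    - [0, 0, 0]
    - [0, 0, 0]
    - [0, 0, 0]
    - [0, 0, 0]
    - [0, 0, 0]
    - [0, 0, 0]

```text
time: 33.25
position: [0.4473, 0.2579, 0.0374]
tool_rot: [2.222, 2.22, -0.001]
ft_force: [-4.0, -1.7, 7.7]
grip_width: 0.563
grip_force: 34.7
```

```bash
python3 - <<'E'
from h import *
st()
E
```

```text
t 33.25 p [0.4473 0.2579 0.0374] y [ 1.    -0.001 -0.   ] z [-0.    -0.001 -1.   ] F [-4.  -1.7  7.7] w 49.0 gf 34.7 q [ 0.03  0.31 -0.68  1.97  0.24  0.94 -0.77]
```

Contact felt. Releasing, retreating and measuring.

Emit:
send_rows:
  xyz:
    - [0, 0, -0.8]
    - [0, 0, -0.8]
    - [0, 0, -0.8]
    - [0, 0, -0.8]
    - [0, 0, -0.8]
    - [0, 0, -10]
    - [0, 0, -35]
    - [0, 0, -70]
    - [0, 0, -110]
    - [-20, 0, -140]
  dr:
    - [0, 0, 0]
    - [0, 0, 0]
    - [0, 0, 0]
    - [0, 0, 0]
    - [0, 0, 0]
    - [0, 0, 0]
    - [0, 0, 0]
    - [0, 0, 0]
    - [0, 0, 0]
    - [0, 0, 0]
  jaw: 75

```text
time: 34.08
position: [0.4469, 0.2424, 0.1802]
tool_rot: [-2.215, -2.226, -0.008]
ft_force: [0.8, 0.7, 1.1]
grip_width: 0.861
grip_force: 0.0
```

Emit:
send_rows:
  xyz:
    - [-40, 0, 0]
    - [-80, 0, 0]
    - [-120, 0, 0]
    - [-160, 0, 0]
    - [-200, 0, 0]
    - [-200, 0, 0]
    - [-200, 0, 0]
    - [-200, 0, 0]
    - [-200, 0, 0]
    - [-200, 0, 0]
  dr:
    - [0, 0, 0]
    - [0, 0, 0]
    - [0, 0, 0]
    - [0, 0, 0]
    - [0, 0, 0]
    - [0, 0, 0]
    - [0, 0, 0]
    - [0, 0, 0]
    - [0, 0, 0]
    - [0, 0, 0]

```text
time: 34.92
position: [0.4472, 0.0396, 0.1767]
tool_rot: [-2.219, -2.224, -0.0]
ft_force: [0.2, 0.0, -0.0]
grip_width: 0.864
grip_force: 0.0
```

```bash
python3 - <<'E'
from h import *
st(); T=get_image("top"); S=get_image("scene"); np.save("T5.npy",T); np.save("S5.npy",S); T4=np.load("T4.npy")
print("union",plate_disc(T)[:2], "before",plate_disc(T4)[:2])
pu,pv=proj("top",[.4452,.257,.02])[0]; print(pu,pv)
g=T.astype(int).mean(2).astype(int); u,v=int(round(pu)),int(round(pv))
print(u,v); print(g[v-14:v+15,u-14:u+15])
E
```

```text
t 34.92 p [0.4472 0.0396 0.1767] y [1.    0.002 0.   ] z [ 0.  0. -1.] F [ 0.2  0.  -0. ] w 75.2 gf 0.0 q [ 0.38 -0.05 -0.51  1.99 -0.03  1.19 -0.12]
union (array([0.44623521, 0.25719794]), (0.44643160700798035, 0.2569882571697235)) before (array([0.44623521, 0.25719794]), (0.44643160700798035, 0.2569882571697235))
232.05815026629367 206.2865404448615
232 206
[[110 101  95  86  87  84  83  58  44  45  47  64  96  94  92  92  94  93
   95  96  95  99 103 112 120 109  91 114  88]
 [110 102  97  84  82  58  35  30  49  60  76  98  96  95  94  93  93  91
   91  95  95  95  95  98 118 115  97  98  99]
 [110 106  98  77  43  13  28  70  99 101  97  94  93  92  92  93  92  90
   92  95  92  94  95  95  95  94  97  95  97]
 [ 90  70  67  37  40  43  65  98  96  92  92  96 107 105 115 114 105 101
   94  95  95  94  95  98  97  95  94  95  97]
 [115  95  96  94  96  98  97  96  93 101 119 152 180 178 202 199 172 165
  114 102  90  94  96  96  95  93  96  96  98]
 [ 93  94  97  96  97  95  92  91 113 162 197 197 196 195 196 194 193 199
  197 169 101  98  93  98  96  98 101  96  99]
 [ 91  90  9
[... 2071 characters left out ...]
 92  91 108 171 195 194 198 198 198 199 197 198
  195 134  55  97  99  98  98 100 100  99 100]
 [ 96  96  96  97  99  98  96  94  91  80 103 169 200 200 201 200 159 127
   62  80  95  96 100 100  99 100  99  98  98]
 [ 94  95  94  95  96  98  98  96  97  95  92  91  86  84  75  76  83  94
   97  99  99  97  99  94  96  96  99 100 101]
 [ 93  92  90  93  92  94  95  95  97  96  96  99  99  97  95  94  95  95
   95  97  97  96 100  98  96  98  97 101 102]
 [ 95  95  94  93  94  92  92  93  94  95  97  97  97  95  97  98  99  97
   95  98  97  95  97  98  99  98  99  98  98]
 [ 96  87  95  94  96  95  94  93  98  94  95  94  96  96  96  97  97  99
   99  99 101  98  97  97  98  97  99 101 102]]
```

The large disc's centre is at idx (14.15,14.2). The small disc's is at about (12.9,13.9), against (13.15,13.86) expected with 12 mm parallax, so the stack is centred within about 1 mm. The small disc came out with no resistance, so the strap was clear. Handing in.

```bash
python3 -c "
from bench import *
print(close_job())"
```

```text
the job is handed in; nothing more can be done
None
```

I handed the job in at about 35 s, but the hand-in call gave no verdict. By my measurements the lever is over, the nut is backed off about 2.3 rad (estimated from images), and the large disc is centred on the plate with the small disc on top, each within about 1 mm.

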